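# Change over the ratchet bonding clamp

### The job

The glue on the spacer bars in the ratchet clamp has cured: throw the pawl right over so that it stays up, slide the clamp bar fully back, and lay every cured (aluminium-capped) bar on the sloped rest, each lying up the slope across both rails with its low end against the stop. Then put the waiting brass-capped bar into the middle nest, close the clamp bar up on it and drop the pawl back into the rack so that it is locked. Do not knock over the dropper bottle.

Things in the scene. Friction and masses are not known exactly. Their poses are not given: they have to be found in the camera images.
- clamp_base: the ratchet clamp, fixed: black base plate 330 x 216 mm (x from -155 to +175 mm), upper face at z = 12 mm. x points from the fixed aluminium jaw (inner face x = -115, top z = 44 mm) to the ratchet end. Three nests at y = -66, 0, +66 mm: a bar lies there along x, on the plate, centre at x = -55, z = 28 mm. Pawl cheeks at x = 142 to 176, y within 19 mm, up to z = 60 mm. Origin at table level
- middle_nest (a point): centre of a bar seated in the middle nest; moves with the clamp base. Each nest has four steel dowels, 8 mm thick and 10 mm high, centred 45 mm either way along x and 23.5 mm either way along y of it: 3.5 mm play on each side of a bar. A bar may be set down some mm off the fixed jaw: closing the clamp pushes it there
- clamp_bar (a joint): slide of the clamp bar along the base's x, m: 0 closed on the bars, grows as it slides back, 0.042 back stop, -0.004 front stop. Friction 4 N holds it where it is left. Rack teeth 6 mm apart: with the pawl down it goes forward but not back. Pushed fully forward on a bar and let go it springs back to about -0.001, where the pawl falls in behind the last tooth
- clamp_face (a point): middle of the clamp bar's front face (208 mm wide, top at z = 52 mm). A sprung brass plunger a nest (1.2 N/mm, pressed in 2 mm at joint 0) pushes on each bar's end; a lip 2.5 mm above the bars overhangs their ends by 8 mm, so that none can be lifted until the clamp bar is slid back
- clamp_grip (a point): centre of the clamp bar's black round grip, 14 mm thick, 90 mm long along the base's y, on two posts 34 mm either side of the centre; 79 mm above the table, free below down to the bar's top at z = 52 mm
- pawl (a joint): the steel pawl's hinge, rad: 0 down in the rack (locked), grows as it is lifted, 1.95 thrown over on its stop beyond the upright, where it stays by its weight (it falls back from less than about 1.5). Axis along the base's y through pawl_hinge; from 0 the knob goes up, then over to the base's +x
- pawl_hinge (a point): middle of the pawl's hinge pin, at x = 155, z = 42 mm of the clamp base
- pawl_knob (a point): centre of the pawl's red knob, a cylinder 16 mm thick and 26 mm long along the base's y, flat ends, free all round; at pawl 0 it lies 54 mm to the -x side of the hinge and 18 mm above it. Pinched by its ends it turns between the fingers
- cured_a: square bar 120 mm long (its x axis), 32 x 32 mm, 0.2 to 0.35 kg: amber glass-ceramic with a bonded aluminium cap 22 mm long at each end. Origin at its centre; any of its four long faces may be up. Cured; at the start in the clamp's nest at y = -66 mm; may be absent
- cured_b: square bar 120 mm long (its x axis), 32 x 32 mm, 0.2 to 0.35 kg: amber glass-ceramic with a bonded aluminium cap 22 mm long at each end. Origin at its centre; any of its four long faces may be up. Cured; at the start in the clamp's nest at y = 0 mm; may be absent
- cured_c: square bar 120 mm long (its x axis), 32 x 32 mm, 0.2 to 0.35 kg: amber glass-ceramic with a bonded aluminium cap 22 mm long at each end. Origin at its centre; any of its four long faces may be up. Cured; at the start in the clamp's nest at y = +66 mm; may be absent
- waiting_bar: square bar 120 mm long (its x axis), 32 x 32 mm, 0.2 to 0.35 kg: amber glass-ceramic with a bonded brass cap 22 mm long at each end. Origin at its centre; any of its four long faces may be up. The next one to be clamped, lying on the table
- rest: the sloped rest, fixed: two round steel rails (12 mm thick, 204 mm long along the rest's y axis) on an aluminium frame, rising by 20 degrees towards the rest's +x; 170 mm deep, 206 mm wide. Origin on the table below its middle
- rest_seat (a point): middle of the rest's seat plane, 75 mm up; x points up the slope (20 degrees), y along the rails, z square to the slope. Rails touch the plane at x = -35 and +35 mm; the black stop's face is at x = -60 mm, 13 mm high. A well laid bar has its centre at x = 0, z = 16 mm, its length along x, y within 80 mm (62 mm apart leaves room for fingers)
- dropper: amber dropper bottle, 38 mm thick, 115 mm high, standing upright; origin at its foot
Things that resemble listed ones, but are neither listed nor needed, are in the scene too. Leave any red look-alike of the waiting_bar alone.

How it is judged:
By the outcome, as a careful person would: the job done as asked, in the order asked, and still so for the second after the job is handed in, with the robot touching nothing.
Of cured_a, cured_b, cured_c only 2 to 3 are there at a start; the rules pass over those that are not, and their reading is None.
At some moment in a run one of waiting_bar may be knocked a few centimetres aside while the robot is not near it.
Once in a run the grip may slacken for a moment while it holds something.
It also fails if it takes over 210 s, if anything falls off the work surface, if the arm or the gripper's body presses on something with over 40 N, if the wrist force passes 120 N, or if a joint passes its speed limit or range.

### The arm

A 6-joint arm with a two-finger parallel gripper is mounted at the origin on a cart in front of the work surface, level with it; the furniture and walls round the work are solid. World frame = base frame: x ahead of the robot, y to its left, z up, the work surface at z = 0. Lengths are in mm, angles in rad, forces in N, time in s.
With the tool pointing down it reaches from about 350 to 925 mm from the base axis. Payload 6.4 kg.
Tool frame: the origin (TCP) lies between the finger pads; the fingertips stand 14 mm ahead of it and the grasp point (between the pads) lies 5 mm behind it; z points along the fingers, y is the line along which they close (so a half turn about z gives the same grasp; the last joint's range is limited). The gripper opens to 85 mm and grips with 20 to 120 N. Pads are 22 mm wide; open, the fingers measure 114 mm over their backs; the gripper's body (76 mm by 85 mm) begins 54 mm behind the grasp point. The pads swing forward as they close: fully open they stand 13 mm farther back than shut.
Start: joints at [-1.376, 0.245, 1.558, -0, 1.339, -0.174], TCP at [234.328, -606.304, 245.29] pointing down, gripper open.
Joint ranges: [-3.13, 3.13], [-1.02, 2.26], [0.13, 2.54], [-0.95, 4.09], [0.21, 2.88], [-2.74, 2.74]. Speed limits (rad/s): [2.57, 2.57, 3.14, 3.14, 3.14, 3.14].

### API

Orientations are given as a unit quaternion [x, y, z, w].
In Python, from workcell import ctrl gives the robot as it stands.
- The arm moves only by the tool drive_tool, never from a script. Its arguments are lists of equal length, an entry for each row: "dp": the shift along the tool's x, y, z in m, a list of three; "delta_rot": the turn, a rotation vector about the tool's x, y, z in rad, a list of three. A call has 1 to 5 rows; each row shifts and turns the commanded pose from where the row before left it, along the tool's axes as they then stand; what a row does not reach is not made up. A row lasts 1/8 s, in which the tool goes at most 62.5 mm and 10.7 degrees, less where a joint would pass 70% of its speed; a pose out of reach is approached as far as the arm can. A call is refused whole if a number of a shift passes 0.0625 or a number of a turn 0.188, either way. A call with a gripper value outside its range is refused whole. "hand" is the closure in counts, from 0 (fully open) to 255 (shut), set as the call begins (left out, the last holds). The fingers move at their own pace and stop on an object; "force" is the grip in N (left out, the last holds). Time passes only in rows, so rows that do not move let the fingers close. It gives the time, the measured TCP pose, the force, the opening and the grip force at its end, in the units of the state.
- ctrl.get_state(): the state, without advancing time (a new reading comes with each control period).
- ctrl.capture(name): name is "scene" or "top"; returns a dict with "frame" (384x512x3 uint8, red, green, blue), "range_z" (384x512 float32, mm along the optical axis (not along the pixel's ray), 0 where there is no reading), "fx", "fy", "cx", "cy" (pixels), "T" (4x4, takes a point from camera to world coordinates). Camera axes: x right, y down, z forward; pixel columns grow to the right and rows downward; lengths in mm; the calibration is good to about 2 mm. A picture is of the moment at which its call begins.
- ctrl.finish_job(): hands the job in; it is judged then, once.
The state is a dict: "time_s": time; "qpos": joint angles; "qd": joint speeds; "joint_torque": joint torques, N m; "ee_pos": TCP position; "eef_rot": TCP orientation; "wrist_force": force on the tool from outside, world axes, zero at the start; "ft_torque": the same for the moment, N m; "gripper_width": finger opening in mm; "gripper_force": force on a finger pad.
Only numpy, scipy, OpenCV 4.12 (cv2) and the standard library are available. Lean on these libraries where they do the work, as an engineer would, in place of code of your own. Each camera call takes 0.05 s, during which the arm holds its last target. There are 200 camera calls.

## Working session

There is one attempt and no reset: what is moved stays moved. The work goes in short steps, Python scripts to look and compute and a tool call to move; the robot and the scene stay as the last step left them, time stands still between calls to the robot, and variables do not carry over. Pictures are saved under pics/ and viewed, at most 14 in all, crops included, and the job is handed in when it is done.

Besides the shell and the picture viewer there is one more tool, called after ">>>" as name(argument=value, ...) on one line, values as JSON. drive_tool: Moves the arm, as the interface text tells. Its arguments: {"type":"object","properties":{"dp":{"type":"array"},"delta_rot":{"type":"array"},"hand":{"type":"number"},"force":{"type":"number"}},"required":["dp","delta_rot"]}

```bash
ls; mkdir -p pics; python3 - <<'E'
from workcell import ctrl
import cv2,numpy as np,pickle
print(ctrl.get_state())
for n in ("scene","top"):
    c=ctrl.capture(n); pickle.dump(c,open(f"pics/{n}0.pkl","wb"))
    cv2.imwrite(f"pics/{n}0.png",cv2.resize(c["frame"][:,:,::-1],None,fx=1.5,fy=1.5))
    print(n,c["fx"],c["fy"],c["cx"],c["cy"],np.round(c["T"],3).tolist())
E
```

```text
pics
{'time_s': 0.0, 'qpos': array([-1.37608910e+00,  2.45819157e-01,  1.55899803e+00,  3.43868278e-05,
        1.33868774e+00, -1.74095464e-01]), 'qd': array([-0.00185417, -0.00082725,  0.00042511, -0.00025803,  0.00059512,
       -0.00080704]), 'joint_torque': array([-1.49733871e-03, -4.29515791e+01, -3.26134765e+01, -2.86104205e-04,
        5.26490738e-03, -2.59296350e-06]), 'ee_pos': array([ 234.23807658, -605.76999829,  244.18563025]), 'eef_rot': array([ 9.83046473e-01,  1.83354076e-01,  6.87399468e-06, -9.56259841e-04]), 'wrist_force': array([-0.24335696,  0.11756045,  0.16470232]), 'ft_torque': array([-0.03751916,  0.02125522,  0.0157394 ]), 'gripper_force': 0.0, 'gripper_width': 85.3643848830118}
scene 484.7504621559929 484.7504621559929 258.15425043835796 198.06485771863188 [[-0.879, -0.255, 0.403, 17.569], [-0.476, 0.475, -0.74, 1006.372], [-0.003, -0.842, -0.539, 841.877], [0.0, 0.0, 0.0, 1.0]]
top 372.2155102151678 372.2155102151678 257.2550634942637 186.53902470460025 [[-0.004, -0.996, 0.084, 495.702], [-1.0, 0.004, -0.002, -3.552], [0.001, -0.084, -0.996, 1021.758], [0.0, 0.0, 0.0, 1.0]]
```

View pics/scene0.png

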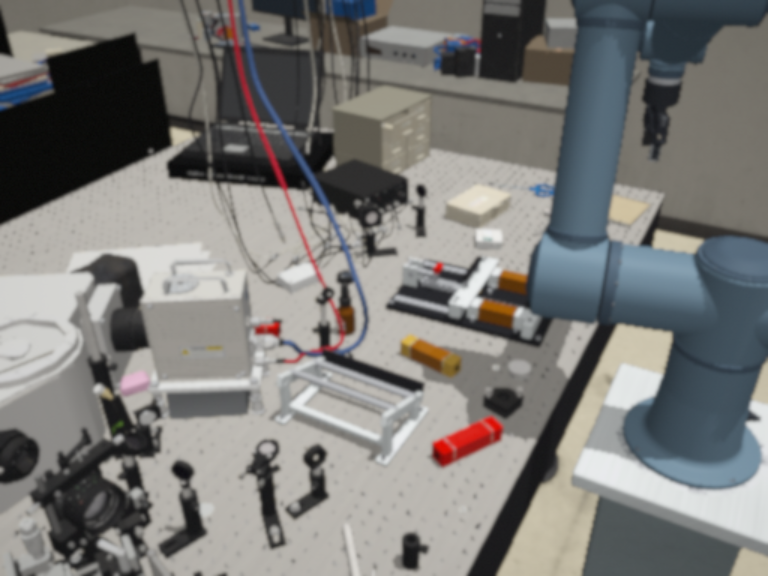

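View pics/top0.png

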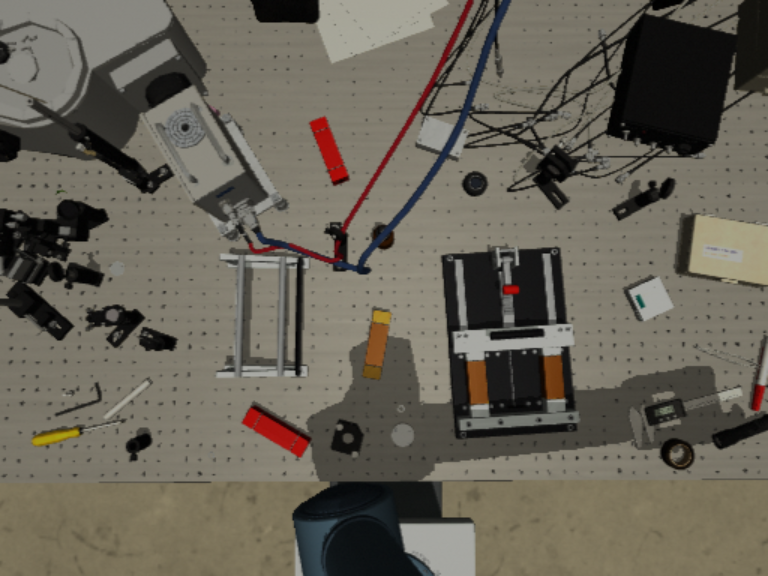

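```bash
cat > h.py <<'E'
from workcell import ctrl
import cv2,numpy as np,pickle
from scipy.spatial.transform import Rotation as R
def cap(n):
    c=ctrl.capture(n); return c
def load(n): return pickle.load(open(f"pics/{n}.pkl","rb"))
def xyz(c):
    z=c["range_z"]; v,u=np.mgrid[:z.shape[0],:z.shape[1]]
    p=np.stack([(u-c["cx"])/c["fx"]*z,(v-c["cy"])/c["fy"]*z,z],-1)
    return p@c["T"][:3,:3].T+c["T"][:3,3]
def onz(c,uv,h):
    uv=np.atleast_2d(uv).astype(float); d=np.c_[(uv[:,0]-c["cx"])/c["fx"],(uv[:,1]-c["cy"])/c["fy"],np.ones(len(uv))]@c["T"][:3,:3].T
    o=c["T"][:3,3]; return o+d*((h-o[2])/d[:,2])[:,None]
def mask(c,name):
    hsv=cv2.cvtColor(c["frame"],cv2.COLOR_RGB2HSV); H,S,V=hsv[...,0],hsv[...,1],hsv[...,2]
    return {"amber":(H>7)&(H<30)&(S>130)&(V>60),"red":((H<6)|(H>172))&(S>150)&(V>100),"dark":(V<45)}[name].astype(np.uint8)
def blobs(m,amin=30):
    n,l,s,ce=cv2.connectedComponentsWithStats(m)
    return [(s[i,4],s[i,:4],ce[i],l==i) for i in range(1,n) if s[i,4]>=amin]
E
python3 - <<'E'
from h import *
for n in("top0","scene0"):
    c=load(n);P=xyz(c);print(n)
    for k in("amber","red"):
        for a,b,ce,m in blobs(mask(c,k),25):
            r=cv2.minAreaRect(np.argwhere(m)[:,::-1].astype(np.float32))
            print(k,a,b,np.round(ce,1),"rect",np.round(r[0],1),np.round(r[1],1),round(r[2],1),"med xyz",np.round(np.median(P[m],0)), "valid",np.mean(c["range_z"][m]>0))
c=load("top0");P=xyz(c)
for a,b,ce,m in blobs(mask(c,"dark"),150):
    print("dark",a,b,np.round(ce),np.round(np.median(P[m],0)))
# crop clamp + rest enlarged
f=c["frame"][150:300,140:400,::-1]
cv2.imwrite("pics/crop0.png",cv2.resize(f,None,fx=3,fy=3,interpolation=cv2.INTER_CUBIC))
E
```

```text
top0
amber 519 [242 207  19  46] [250.8 229.4] rect [250.9 229.3] [11.9 45.4] 9.7 med xyz [466.  12.  32.] valid 0.9942196531791907
amber 344 [362 237  14  29] [368.9 251.2] rect [368.9 251.2] [28.5 12. ] 85.6 med xyz [ 409. -295.   44.] valid 0.9912790697674418
amber 356 [311 240  15  30] [317.9 254.5] rect [317.9 254.6] [28.4 12.4] 85.2 med xyz [ 400. -162.   44.] valid 0.9943820224719101
amber 237 [ 21 285  32  13] [ 36.2 290.7] rect [ 36.6 290.7] [ 8.2 32.4] 78.7 med xyz [307. 580.  17.] valid 0.9915611814345991
red 407 [228   0  87 154] [271.5  79.7] rect [272.5  77.3] [  5.9 175.5] 29.1 med xyz [795. -38. 226.] valid 1.0
red 474 [206  78  26  43] [218.7  98.9] rect [218.7  98.9] [42.7 11.5] 68.7 med xyz [819.  98.  32.] valid 1.0
red 45 [166 162  19   7] [174.3 165.9] rect [174.7 165.9] [18.1  5.7] 7.6 med xyz [628. 206.  83.] valid 1.0
red 70 [193 163  33  12] [208.9 169. ] rect [208.7 169. ] [33.5  4. ] 17.2 med xyz [623. 123.  51.] valid 1.0
red 51 [336 190  10   6] [340.5 192.8] rect [340.5 192.5] [5. 9.] 90.0 med xyz [ 558. -220.   67.] valid 0.9803921568627451
red 56 [503
[... 2078 characters left out ...]
64.]
dark 1326 [295 170  90 123] [316. 249.] [ 385. -134.   12.]
dark 447 [ 57 203  39  29] [ 77. 214.] [509. 453.  85.]
dark 255 [ 93 218  25  16] [104. 227.] [474. 385.  52.]
dark 179 [327 219  35   7] [344. 222.] [ 484. -222.   85.]
dark 229 [374 231  10  44] [378. 253.] [ 398. -329.   12.]
dark 1533 [323 232  41  46] [344. 255.] [ 396. -237.   12.]
dark 244 [430 266  28  18] [443. 274.] [ 344. -498.   15.]
dark 393 [474 276  38  23] [493. 288.] [ 309. -626.   23.]
dark 309 [221 280  21  23] [231. 292.] [301.  65.  22.]
dark 164 [ 84 289  17  18] [ 92. 296.] [296. 424.  44.]
dark 238 [440 292  23  21] [451. 302.] [ 273. -516.   16.]
dark 4226 [195 321 120  63] [248. 349.] [269.  13. 323.]
```

View pics/crop0.png

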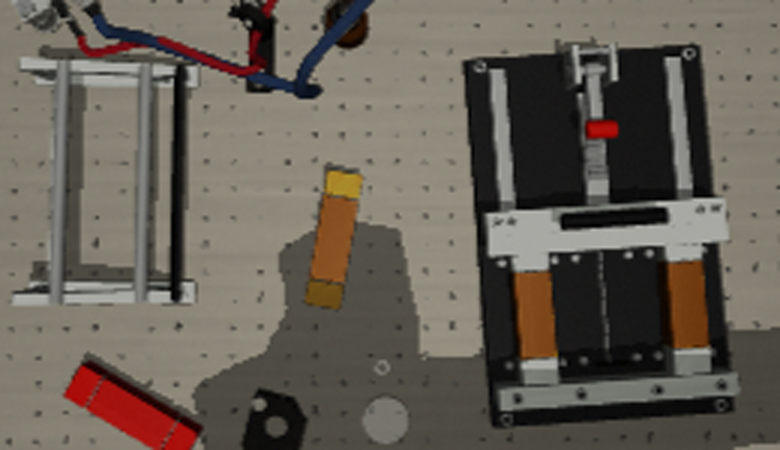

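```bash
python3 - <<'E'
from h import *
c=load("top0");P=xyz(c)
q=np.array([(465,62),(700,45),(732,408),(493,425)])/3+[140,150]-.33
W=onz(c,q,12); print(np.round(W,1))
L=[(-155,108)] 
mod=np.array([(175,108),(175,-108),(-155,-108),(-155,108)],float)
def fit(mod,W):
    mc,wc=mod.mean(0),W.mean(0); a=mod-mc;b=W-wc
    th=np.arctan2((a[:,0]*b[:,1]-a[:,1]*b[:,0]).sum(),(a*b).sum())
    Rm=np.array([[np.cos(th),-np.sin(th)],[np.sin(th),np.cos(th)]]); o=wc-Rm@mc
    return th,o,Rm,b-a@Rm.T
th,o,Rm,res=fit(mod,W[:,:2]); print("clamp th",th,"o",o,"res",np.round(res,1))
loc=lambda p:(p[:2]-o)@Rm
for n,z in(("knob",66),):
    for u in [(340.5,192.8)]: print(n,loc(onz(c,u,68)[0]))
for u in [(368.9,251.2),(317.9,254.5)]: print("amber",loc(onz(c,u,44)[0]))
# cloud in the clamp frame: grip (z>75), bar top etc.
Q=P.reshape(-1,3); l=(Q[:,:2]-o)@Rm; 
s=(abs(l[:,0])<180)&(abs(l[:,1])<120)
for lo,hi in((70,95),(48,56),(40,46)):
    k=s&(Q[:,2]>lo)&(Q[:,2]<hi); 
    print(lo,hi,k.sum(),"x pct",np.round(np.percentile(l[k,0],[1,25,50,75,99]),1),"y",np.round(np.percentile(l[k,1],[1,25,50,75,99]),1),"z",np.round(np.percentile(Q[k,2],[5,50,95]),1))
k=s&(Q[:,2]>40)&(Q[:,2]<46)&(l[:,0]>-113)&(l[:,0]<0)
for sg in(1,-1):
    kk=k&(l[:,1]*sg>20); print("bar",sg,np.round(np.percentile(l[kk,1],[1,50,99]),1),np.round(np.percentile(l[kk,0],[1,99]),1))
# rest
for nm,pts in(("hi",[(62,70),(62,180),(60,290)]),("lo",[(145,70),(144,180),(143,290)]),("stop",[(181,75),(179,180),(177,290)])):
    for p in pts:
        u=np.array(p)/3+[140,150]; print(nm,np.round(P[int(u[1]),int(u[0])],1), np.round([P[int(u[1]),int(u[0])+d][2] for d in(-3,-2,-1,0,1,2,3)]))
# waiting bar
m=mask(c,"amber")
for a,b,ce,mm in blobs(m,400):
    pp=P[mm]; pp=pp[pp[:,2]>25]; r=cv2.minAreaRect(pp[:,:2].astype(np.float32)); print("wait",r,np.median(pp[:,2]))
# hoses heights near rest/waiting
k=(Q[:,2]>60)&(Q[:,2]<400)&(Q[:,0]>350)&(Q[:,0]<700)&(Q[:,1]>-140)&(Q[:,1]<250)
H,xe,ye=np.histogram2d(Q[k,0],Q[k,1],bins=[np.arange(350,701,25),np.arange(-140,251,30)],weights=Q[k,2])
N,_,_=np.histogram2d(Q[k,0],Q[k,1],bins=[xe,ye]); print(np.round(H/np.maximum(N,1)).astype(int)[::-1,::-1])
E
```

```text
[[ 624.6 -107.8   12. ]
 [ 639.3 -322.5   12. ]
 [ 314.1 -341.    12. ]
 [ 300.3 -128.5   12. ]]
clamp th 0.06223067995043201 o [ 459.60723043 -225.58780812] res [[-3.  -0.9]
 [-1.7  0. ]
 [ 2.5  2. ]
 [ 2.1 -1.1]]
knob [99.43864806  0.35336547]
amber [-55.814241   -65.86911492]
amber [-55.42119015  67.11151389]
70 95 204 x pct [17.1 20.6 24.4 27.6 92.1] y [-43.5 -23.2   1.9  21.8  44.4] z [79.2 84.5 87.9]
48 56 1065 x pct [-126.5    4.6   13.5   28.   168.1] y [-102.3  -57.8    3.2   56.8  102.4] z [48.7 51.9 54.8]
40 46 1508 x pct [-134.9 -120.8  -88.4  -43.3  150.1] y [-98.  -62.8   2.5  63.3  98.8] z [40.8 43.6 45.7]
bar 1 [50.6 66.3 81.7] [-111.9   -5. ]
bar -1 [-82.2 -66.4 -50.1] [-111.7   -4.5]
hi [609.8 240.7  85.5] [83. 84. 85. 86. 88. 87. 80.]
hi [516.3 238.6  87.2] [26. 85. 84. 87. 83. 80. -1.]
hi [426.7 238.   83.8] [85. 88. 88. 84. 81.  9.  7.]
lo [612.3 174.1  62.8] [62. 61. 62. 63. 62. 60. 53.]
lo [516.5 172.7  64.6] [-2. 62. 66. 65. 57.  3.  0.]
lo [424.9 174.6  62.5] [10. 59. 63. 63. 59. 40. 42.]
stop [606.5 142.3  66.9] [44. 49. 67. 67. 63. 13. 13.]
stop [516.4 144.
[... 287 characters left out ...]
 0  64 112 133  80 137 172   0   0   0]
 [102 102  77  63   0 125 136 155 150   0   0   0   0]
 [ 81  72  63  65   0  85  68 146 152   0   0   0   0]
 [ 86   0  62  65   0   0 112 105   0   0   0   0   0]
 [ 85   0  63  65   0   0   0   0   0   0   0   0   0]
 [ 85   0  63  66   0   0   0   0   0   0   0   0   0]
 [ 85   0  63  65   0   0   0   0   0   0   0   0   0]
 [ 86   0  62  65   0   0   0   0   0   0   0   0   0]
 [ 86   0  63  65   0   0   0   0   0   0   0   0   0]
 [ 85   0  62  64   0   0   0   0   0   0   0   0   0]
 [ 81  70  63  66   0   0   0   0   0   0   0   0   0]
 [  0   0   0   0   0   0   0   0   0   0   0   0   0]
 [  0   0   0   0   0   0   0   0   0   0   0   0   0]]
```

```bash
cat >> h.py <<'E'
def Rt(yaw,tilt=0):  # tool x at yaw, pointing down, then tilt about tool y
    c,s=np.cos(yaw),np.sin(yaw)
    return R.from_matrix(np.array([[c,s,0],[s,-c,0],[0,0,-1.]]))*R.from_rotvec([0,tilt,0])
def plan(tgt,Rg,p=None,Rc=None):
    st=ctrl.get_state(); p=st["ee_pos"] if p is None else np.array(p); Rc=R.from_quat(st["eef_rot"]) if Rc is None else Rc
    rv=(Rc.inv()*Rg).as_rotvec(); d=np.array(tgt)-p
    print("rot",np.round(rv,4),"dp before rot mm",np.round(Rc.inv().apply(d),1),"after rot",np.round(Rg.inv().apply(d),1))
E
python3 - <<'E'
from h import *
c=load("top0");P=xyz(c);Q=P.reshape(-1,3)
th=.0622;o=np.array([459.6,-225.6]);Rm=np.array([[np.cos(th),-np.sin(th)],[np.sin(th),np.cos(th)]]);l=(Q[:,:2]-o)@Rm
z=Q[:,2]
def edges(k,name,nb=6):
    out=[]
    ys=np.linspace(-95,95,20)
    for a,b in zip(ys[:-1],ys[1:]):
        kk=k&(l[:,1]>a)&(l[:,1]<b)
        if kk.sum()>3: out.append(((a+b)/2,l[kk,0].min(),l[kk,0].max()))
    out=np.array(out)
    for i in(1,2):
        f=np.polyfit(out[:,0],out[:,i],1); print(name,("min","max")[i-1],"slope",round(f[0],4),"at0",round(f[1],1))
edges((z>50)&(z<54)&(l[:,0]>-20)&(l[:,0]<45),"bar top52")
edges((z>42)&(z<46)&(l[:,0]>-140)&(l[:,0]<-113.5),"jaw top44")
k=(z>70)&(l[:,0]>5)&(l[:,0]<45)&(abs(l[:,1])<50);print("grip",l[k].min(0),l[k].max(0),l[k].mean(0),z[k].max())
for sg in(1,-1):
    kk=(z>40)&(z<46)&(l[:,0]>-110)&(l[:,0]<-5)&(l[:,1]*sg>40)&(l[:,1]*sg<92);f=np.polyfit(l[kk,0],l[kk,1],1);print("bar",sg,f[0],np.polyval(f,-55))
# rest rails: highest points per x bin
for nm,lo,hi,y0,y1 in(("hi",78,95,222,258),("lo",54,72,160,190),("stop",58,75,130,157)):
    k=(z>lo)&(z<hi)&(Q[:,0]>430)&(Q[:,0]<600)&(Q[:,1]>y0)&(Q[:,1]<y1)
    f=np.polyfit(Q[k,0]-516,Q[k,1],1); print(nm,"slope",f[0],"y@516",f[1],"z",np.percentile(z[k],[10,50,90]),"y rng",np.percentile(Q[k,1]-f[0]*(Q[k,0]-516),[1,99]))
for y in(205,220,190):
    k=(abs(Q[:,1]-y)<4)&(z>20)&(Q[:,0]>380)&(Q[:,0]<660); print("frame",y,np.round(np.sort(Q[k,0])[[0,-1]],1)); print(np.round(Q[k][:, [0,2]]).astype(int).tolist()[:16])
w=lambda x,y:o+Rm@[x,y]
print("knob",w(101,0),"grip",w(24,0),"nest+",w(-55,66),"nest-",w(-55,-66),"mid",w(-55,0))
plan([*w(101,0),140],Rt(th))
E
```

```text
bar top52 min slope 0.0034 at0 -1.8
bar top52 max slope 0.0035 at0 34.7
jaw top44 min slope -0.0019 at0 -134.4
jaw top44 max slope -0.0013 at0 -115.6
grip [ 17.0560048 -45.2484583] [30.94127689 44.95324769] [24.06092608  0.39270153] 90.77427850728043
bar 1 0.0015158296931021818 66.21059458948078
bar -1 -0.010474622065866588 -66.00324624842364
hi slope -0.006591241242874081 y@516 240.17174828413386 z [82.01130976 85.86376017 88.1620561 ] y rng [235.09351214 246.82293448]
lo slope -0.0094711524217832 y@516 174.62034786983304 z [58.27713698 61.79049666 64.35627699] y rng [169.45935962 180.82875641]
stop slope -0.010871779688489359 y@516 143.61626608033993 z [61.54757256 64.82557758 67.40808423] y rng [140.17023447 148.98534537]
frame 205 [415.4 659.4]
[[659, 113], [658, 114], [659, 108], [657, 110], [657, 110], [656, 114], [654, 111], [654, 113], [654, 111], [655, 105], [651, 111], [651, 114], [651, 111], [649, 109], [649, 111], [649, 112]]
frame 220 [415.8 659.1]
[[659, 163], [656, 165], [657, 163], [654, 165], [654, 166], [652, 165], [652, 164], [652, 162], [649, 164], [650, 163], [649, 164], [650, 159], [659, 111], [647, 166], [647, 164], [647, 163]]
frame 190 [414.9 644.9]
[[642, 109], [643, 101], [643, 101], [644, 97], [645, 88], [639, 108], [640, 104], [641, 100], [641, 99], [642, 93], [637, 105], [638, 98], [638, 99], [639, 97], [639, 92], [636, 100]]
knob [ 560.40468656 -219.32185002] grip [ 483.55358889 -224.10816238] nest+ [ 400.60380535 -163.14642511] nest- [ 408.80891225 -294.89116398] mid [ 404.7063588  -229.01879454]
rot [-1.800e-03 -1.000e-04  3.066e-01] dp before rot mm [ 443.5 -242.7  104.8] after rot [ 349.6 -365.5  104.3]
```

>>> drive_tool(dp=[[0,0,0],[0,0,0],[0.0388,-0.0406,0],[0.0388,-0.0406,0],[0.0388,-0.0406,0]], delta_rot=[[0,0,0.1533],[0,0,0.1533],[0,0,0],[0,0,0],[0,0,0]], hand=0, force=40)

```text
time_s: 0.72
ee_pos: [343.6, -475.9, 244.7]
eef_rot: [1.0, 0.031, -0.0, -0.0]
wrist_force: [0.7, -0.0, 0.0]
gripper_width: 85.5
gripper_force: 0.0
```

>>> drive_tool(dp=[[0.0388,-0.0406,0],[0.0388,-0.0406,0],[0.0388,-0.0406,0],[0.0388,-0.0406,0],[0.0388,-0.0406,0]], delta_rot=[[0,0,0],[0,0,0],[0,0,0],[0,0,0],[0,0,0]])

```text
time_s: 1.35
ee_pos: [524.7, -261.1, 244.9]
eef_rot: [1.0, 0.031, -0.0, -0.0]
wrist_force: [0.6, -0.8, 0.5]
gripper_width: 85.6
gripper_force: 0.0
```

>>> drive_tool(dp=[[0.0388,-0.0406,0],[0,0,0.052],[0,0,0.052],[0,0,0]], delta_rot=[[0,0,0],[0,0,0],[0,0,0],[0,0,0]])

```text
time_s: 1.85
ee_pos: [557.0, -217.7, 136.2]
eef_rot: [0.999, 0.031, -0.005, -0.003]
wrist_force: [-0.2, -0.1, 0.3]
gripper_width: 85.2
gripper_force: 0.0
```

```bash
cat >> h.py <<'E'
th=.062;o=np.array([459.6,-225.6]);Rm=np.array([[np.cos(th),-np.sin(th)],[np.sin(th),np.cos(th)]])
def cl(x,y,z): return [*(o+Rm@[x,y]),z]
E
python3 - <<'E'
from h import *
print(ctrl.get_state()["ee_pos"],ctrl.get_state()["qpos"],ctrl.get_state()["wrist_force"])
plan(cl(101,0,55),Rt(th))
E
```

```text
[ 557.00514698 -217.74626162  136.18449148] [-5.62064117e-01  2.51644443e-01  1.76231920e+00 -2.62211852e-06
  1.13860703e+00  9.46281246e-01] [-0.20526063 -0.11382205  0.26134094]
rot [-0.0064  0.0089  0.0005] dp before rot mm [ 4.   2.3 81.1] after rot [ 3.3  1.8 81.2]
```

>>> drive_tool(dp=[[0,0,0.03],[0,0,0.03],[0,0,0.024],[0,0,0],[0,0,0]], delta_rot=[[0,0,0],[0,0,0],[0,0,0],[0,0,0],[0,0,0]])

```text
time_s: 2.48
ee_pos: [561.6, -220.9, 59.9]
eef_rot: [1.0, 0.031, 0.002, 0.001]
wrist_force: [-0.3, 0.3, 1.5]
gripper_width: 85.5
gripper_force: 0.0
```

```bash
python3 - <<'E'
from h import *
print(ctrl.get_state()["ee_pos"],ctrl.get_state()["wrist_force"])
plan(cl(101,0,55),Rt(th))
c=cap("scene");cv2.imwrite("pics/s1.png",cv2.resize(c["frame"][130:250,220:400,::-1],None,fx=4,fy=4,interpolation=cv2.INTER_CUBIC))
E
```

```text
[ 561.5766574  -220.93547831   59.85557746] [-0.3122205   0.34995647  1.46032897]
rot [ 0.0022 -0.0031 -0.    ] dp before rot mm [-1.1 -1.7  4.8] after rot [-1.1 -1.7  4.9]
```

View pics/s1.png

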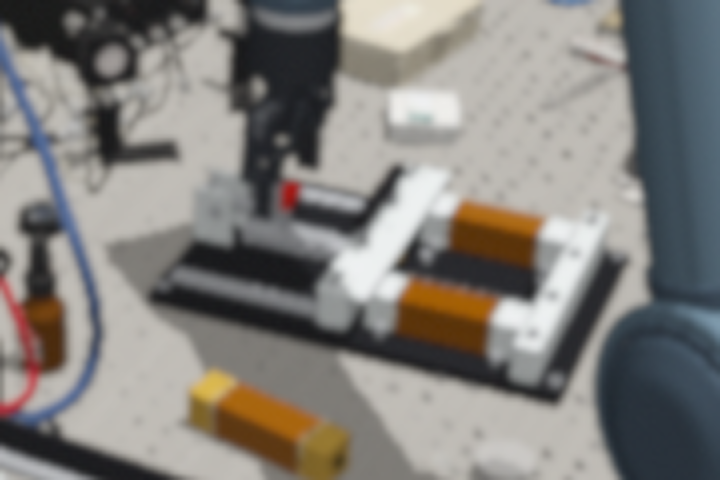

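>>> drive_tool(dp=[[-0.001,-0.001,0.003],[0,0,0],[0,0,0],[0,0,0],[0,0,0]], delta_rot=[[0,0,0],[0,0,0],[0,0,0],[0,0,0],[0,0,0]], hand=255, force=40)

```text
time_s: 3.15
ee_pos: [559.1, -219.2, 54.6]
eef_rot: [1.0, 0.031, -0.0, 0.0]
wrist_force: [-1.4, -1.1, 2.4]
gripper_width: 25.2
gripper_force: 41.3
```

>>> drive_tool(dp=[[0,0,0],[0,0,0],[0,0,0]], delta_rot=[[0,0,0],[0,0,0],[0,0,0]])

```text
time_s: 3.52
ee_pos: [559.1, -219.2, 54.5]
eef_rot: [1.0, 0.031, 0.0, 0.0]
wrist_force: [-3.4, 0.1, 3.7]
gripper_width: 24.8
gripper_force: 41.5
```

```bash
python3 - <<'E'
from h import *
print(ctrl.get_state())
st=ctrl.get_state(); l=Rm.T@(st["ee_pos"][:2]-o); print(l)
a=np.radians(161.57)
pts=[(56.92*np.cos(a-t),56.92*np.sin(a-t)) for t in np.linspace(0,1.95,11)]
print(np.round(np.diff(pts,axis=0),1))
E
```

```text
{'time_s': 3.525, 'qpos': array([-5.62097949e-01,  3.72187768e-01,  1.78486843e+00, -3.39352426e-04,
        9.84322668e-01,  9.46651232e-01]), 'qd': array([-0.00149571,  0.00158698,  0.00171222, -0.00181614, -0.00121973,
       -0.00242062]), 'joint_torque': array([ 1.29074793e+00, -3.98609412e+01, -2.56036001e+01,  4.84286863e-01,
       -3.34180947e-01,  1.46351033e-02]), 'ee_pos': array([ 559.11918747, -219.18089043,   54.52413105]), 'eef_rot': array([9.99515875e-01, 3.11124394e-02, 9.63813135e-06, 1.76941850e-04]), 'wrist_force': array([-3.37711026,  0.0999807 ,  3.73439959]), 'ft_torque': array([-0.18099726,  0.34256581,  0.03089583]), 'gripper_force': 41.45661413669586, 'gripper_width': 24.76104448922713}
[99.72570272  0.24053865]
[[ 4.5 10.1]
 [ 6.4  9.1]
 [ 8.   7.6]
 [ 9.3  5.9]
 [10.3  4. ]
 [10.9  1.9]
 [11.1 -0.2]
 [10.8 -2.3]
 [10.2 -4.4]
 [ 9.1 -6.3]]
```

>>> drive_tool(dp=[[0.0045,0,-0.0101],[0.0064,0,-0.0091],[0.008,0,-0.0076],[0.0093,0,-0.0059],[0.0103,0,-0.004]], delta_rot=[[0,0,0],[0,0,0],[0,0,0],[0,0,0],[0,0,0]])

```text
time_s: 4.15
ee_pos: [595.8, -216.8, 90.1]
eef_rot: [1.0, 0.031, -0.003, -0.0]
wrist_force: [-5.5, -3.6, 0.4]
gripper_width: 25.2
gripper_force: 39.6
```

>>> drive_tool(dp=[[0.0109,0,-0.0019],[0.0111,0,0.0002],[0.0108,0,0.0023],[0.0102,0,0.0044],[0.0085,0,0.006]], delta_rot=[[0,0,0],[0,0,0],[0,0,0],[0,0,0],[0,0,0]])

```text
time_s: 4.78
ee_pos: [650.3, -213.6, 81.5]
eef_rot: [1.0, 0.031, 0.001, 0.0]
wrist_force: [-1.7, -0.4, 6.3]
gripper_width: 25.3
gripper_force: 40.1
```

>>> drive_tool(dp=[[0,0,0],[0,0,0]], delta_rot=[[0,0,0],[0,0,0]])

```text
time_s: 5.03
ee_pos: [650.3, -213.6, 81.4]
eef_rot: [1.0, 0.031, 0.001, 0.001]
wrist_force: [-0.2, -0.4, 6.0]
gripper_width: 25.2
gripper_force: 40.1
```

>>> drive_tool(dp=[[0,0,0],[0,0,0],[0,0,0],[0,0,-0.03],[0,0,-0.05]], delta_rot=[[0,0,0],[0,0,0],[0,0,0],[0,0,0],[0,0,0]], hand=0)

```text
time_s: 5.65
ee_pos: [647.3, -212.5, 158.0]
eef_rot: [1.0, 0.031, -0.002, -0.002]
wrist_force: [1.0, 0.2, -0.8]
gripper_width: 85.6
gripper_force: 0.0
```

>>> drive_tool(dp=[[-0.056,0,0],[-0.056,0,0],[-0.055,0,0],[0,0,0],[0,0,0]], delta_rot=[[0,0,0],[0,0,0],[0,0,0],[0,0,-0.1745],[0,0,-0.1745]])

```text
time_s: 6.28
ee_pos: [481.4, -223.6, 159.9]
eef_rot: [0.978, 0.206, 0.0, -0.0]
wrist_force: [-0.4, -0.0, -0.3]
gripper_width: 85.3
gripper_force: 0.0
```

>>> drive_tool(dp=[[0,0,0],[0,0,0],[0,0,0],[0,0,0],[0,0,0]], delta_rot=[[0,0,-0.1745],[0,0,-0.1745],[0,0,-0.1745],[0,0,-0.1745],[0,0,-0.1745]])

```text
time_s: 6.9
ee_pos: [482.1, -223.6, 159.8]
eef_rot: [0.799, 0.601, 0.0, -0.0]
wrist_force: [0.1, 1.2, -0.6]
gripper_width: 84.9
gripper_force: 0.0
```

>>> drive_tool(dp=[[0,0,0],[0,0,0],[0,0,0],[0,0,0]], delta_rot=[[0,0,-0.1745],[0,0,-0.1745],[0,0,0],[0,0,0]])

```text
time_s: 7.4
ee_pos: [482.2, -223.7, 159.9]
eef_rot: [0.686, 0.728, 0.0, -0.0]
wrist_force: [-0.3, -0.1, -0.3]
gripper_width: 85.6
gripper_force: 0.0
```

```bash
python3 - <<'E'
from h import *
print(ctrl.get_state()["ee_pos"],ctrl.get_state()["qpos"])
plan(cl(24.5,0,75),Rt(th+np.pi/2))
c=cap("scene"); P=xyz(c)
for a,b,ce,m in blobs(mask(c,"red"),15):
    q=np.median(P[m],0); print(np.round(q), Rm.T@(q[:2]-o))
c=cap("top"); P=xyz(c)
for a,b,ce,m in blobs(mask(c,"red"),15)+blobs(mask(c,"amber"),200):
    q=np.median(P[m],0); print("top",a,np.round(q), Rm.T@(q[:2]-o))
E
```

```text
[ 482.18584598 -223.6931132   159.94270141] [-6.47854476e-01  6.45276477e-02  1.92607165e+00  8.91759365e-05
  1.15107479e+00 -7.07348658e-01]
rot [-0.     -0.0001 -0.0025] dp before rot mm [-0.5  1.8 84.9] after rot [-0.5  1.8 84.9]
[ 964. -139.  341.] [508.90961316  55.14102327]
[ 651. -203.   91.] [192.92048087  10.74319038]
[773.  98.  27.] [333.24193754 303.16794452]
[628. 119.  49.] [189.0167025  333.16752625]
[313. 198.  30.] [-119.75302591  432.25590298]
top 471 [799. -41. 231.] [350.15132006 163.52975076]
top 478 [819.  98.  32.] [378.64082441 300.58127653]
top 54 [ 650. -212.   92.] [190.81918428   1.95068322]
top 50 [628. 207.  83.] [195.20129823 420.86270961]
top 80 [622. 121.  51.] [183.39852526 336.3092137 ]
top 65 [ 370. -668.   15.] [-117.17965843 -436.23455727]
top 495 [314. 189.  31.] [-119.31690908  423.2653938 ]
top 519 [466.  12.  32.] [ 21.39984722 236.46100386]
top 336 [ 402. -161.   44.] [-53.97266976  67.92904201]
top 238 [307. 581.  18.] [-102.56073318  814.46682072]
```

>>> drive_tool(dp=[[0,0.0018,0.04],[0,0,0.03],[0,0,0.013],[0,0,0],[0,0,0]], delta_rot=[[0,0,0],[0,0,0],[0,0,0],[0,0,0],[0,0,0]])

```text
time_s: 8.12
ee_pos: [484.9, -224.3, 78.3]
eef_rot: [0.685, 0.729, 0.0, 0.001]
wrist_force: [-0.2, -0.8, 0.3]
gripper_width: 85.4
gripper_force: 0.0
```

>>> drive_tool(dp=[[0,0,0],[0,0,0],[0,0,0],[0,0,0],[0,0,0]], delta_rot=[[0,0,0],[0,0,0],[0,0,0],[0,0,0],[0,0,0]], hand=255, force=40)

```text
time_s: 8.75
ee_pos: [484.1, -223.7, 77.2]
eef_rot: [0.685, 0.729, 0.0, 0.0]
wrist_force: [0.0, 0.1, 2.1]
gripper_width: 12.4
gripper_force: 38.9
```

>>> drive_tool(dp=[[0,0.01,0],[0,0.01,0],[0,0.01,0],[0,0.009,0],[0,0,0]], delta_rot=[[0,0,0],[0,0,0],[0,0,0],[0,0,0],[0,0,0]])

```text
time_s: 9.38
ee_pos: [524.3, -221.2, 77.2]
eef_rot: [0.685, 0.729, 0.001, 0.001]
wrist_force: [3.1, 1.1, 2.1]
gripper_width: 12.7
gripper_force: 39.6
```

>>> drive_tool(dp=[[0,0.002,0],[0,0.002,0],[0,0.001,0],[0,0,0]], delta_rot=[[0,0,0],[0,0,0],[0,0,0],[0,0,0]])

```text
time_s: 9.88
ee_pos: [525.3, -221.1, 77.1]
eef_rot: [0.685, 0.729, -0.002, -0.003]
wrist_force: [-13.9, -1.5, 13.4]
gripper_width: 12.5
gripper_force: 40.8
```

>>> drive_tool(dp=[[0,0,0],[0,0,0],[0,0,0],[0,0,-0.03],[0,0,-0.05]], delta_rot=[[0,0,0],[0,0,0],[0,0,0],[0,0,0],[0,0,0]], hand=0)

```text
time_s: 10.5
ee_pos: [526.7, -220.0, 155.7]
eef_rot: [0.685, 0.729, -0.0, -0.002]
wrist_force: [0.9, -1.0, -0.3]
gripper_width: 85.4
gripper_force: 0.0
```

>>> drive_tool(dp=[[0,0,0],[0,0,0],[0,0,0],[0,0,0],[0,0,0]], delta_rot=[[0,0,0.1745],[0,0,0.1745],[0,0,0.1745],[0,0,0.1745],[0,0,0.1745]])

```text
time_s: 11.12
ee_pos: [528.0, -220.8, 156.9]
eef_rot: [0.93, 0.368, 0.0, 0.0]
wrist_force: [0.0, -0.2, 0.1]
gripper_width: 85.2
gripper_force: 0.0
```

>>> drive_tool(dp=[[0,0,0],[0,0,0],[0,0,0],[0,0,0],[-0.0405,-0.022,0]], delta_rot=[[0,0,0.1745],[0,0,0.1745],[0,0,0.1745],[0,0,0.1745],[0,0,0]])

```text
time_s: 11.75
ee_pos: [487.2, -202.3, 157.1]
eef_rot: [1.0, 0.031, 0.001, 0.0]
wrist_force: [0.1, 0.7, 0.6]
gripper_width: 85.4
gripper_force: 0.0
```

>>> drive_tool(dp=[[-0.0405,-0.022,0],[-0.0405,-0.022,0],[0,0,0],[0,0,0]], delta_rot=[[0,0,0],[0,0,0],[0,0,0],[0,0,0]])

```text
time_s: 12.25
ee_pos: [403.3, -163.1, 157.6]
eef_rot: [1.0, 0.031, 0.001, 0.001]
wrist_force: [-0.2, 0.1, 0.1]
gripper_width: 85.5
gripper_force: 0.0
```

```bash
python3 - <<'E'
from h import *
print(ctrl.get_state()["ee_pos"],ctrl.get_state()["qpos"])
plan(cl(-55,66,31),Rt(th))
c=cap("top"); cv2.imwrite("pics/t2.png",cv2.resize(c["frame"][150:300,140:400,::-1],None,fx=3,fy=3,interpolation=cv2.INTER_CUBIC))
P=xyz(c).reshape(-1,3);l=(P[:,:2]-o)@Rm
k=(P[:,2]>50)&(P[:,2]<54)&(l[:,0]<90)&(l[:,0]>0)&(abs(l[:,1])<100);print(np.percentile(l[k,0],[2,98]))
E
```

```text
[ 403.29062502 -163.0572108   157.60989749] [-6.46112378e-01 -1.79086006e-01  2.16257845e+00  1.19068237e-04
  1.15618663e+00  8.62459413e-01]
rot [ 0.0012 -0.0015  0.0002] dp before rot mm [ -2.9  -0.2 126.6] after rot [-2.700e+00 -1.000e-01  1.266e+02]
[38.96604037 76.57305066]
```

View pics/t2.png

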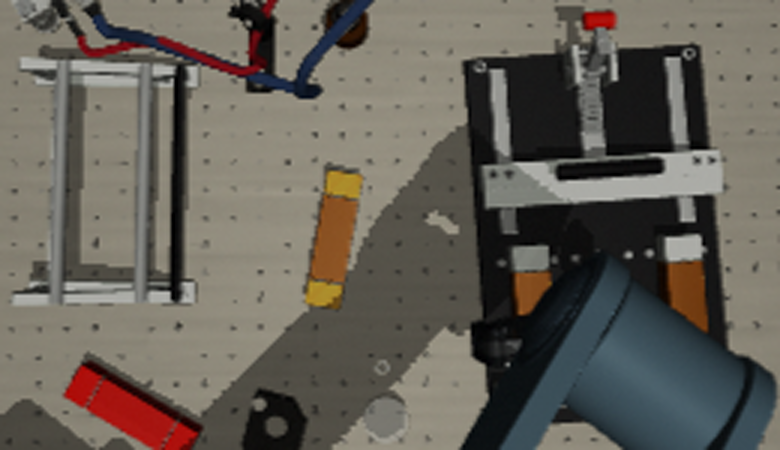

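>>> drive_tool(dp=[[-0.0027,0,0.04],[0,0,0.04],[0,0,0.03],[0,0,0.013],[0,0,0]], delta_rot=[[0,0,0],[0,0,0],[0,0,0],[0,0,0],[0,0,0]])

```text
time_s: 12.92
ee_pos: [400.2, -163.0, 33.7]
eef_rot: [1.0, 0.031, -0.0, -0.0]
wrist_force: [-0.1, -0.4, 1.1]
gripper_width: 85.6
gripper_force: 0.0
```

>>> drive_tool(dp=[[0,0,0.003],[0,0,0],[0,0,0],[0,0,0],[0,0,0]], delta_rot=[[0,0,0],[0,0,0],[0,0,0],[0,0,0],[0,0,0]], hand=255, force=80)

```text
time_s: 13.55
ee_pos: [400.7, -163.4, 32.0]
eef_rot: [1.0, 0.031, 0.001, 0.001]
wrist_force: [-0.1, 0.4, 6.4]
gripper_width: 30.6
gripper_force: 80.5
```

>>> drive_tool(dp=[[0,0,0],[0,0,0]], delta_rot=[[0,0,0],[0,0,0]])

```text
time_s: 13.8
ee_pos: [400.7, -163.4, 31.9]
eef_rot: [1.0, 0.031, 0.001, 0.001]
wrist_force: [0.4, 0.8, 6.5]
gripper_width: 30.5
gripper_force: 80.5
```

>>> drive_tool(dp=[[0,0,-0.02],[0,0,-0.05],[0,0,-0.06],[0,0,0],[0,0,0]], delta_rot=[[0,0,0],[0,0,0],[0,0,0],[0,0,-0.1668],[0,0,-0.1668]])

```text
time_s: 14.42
ee_pos: [399.6, -162.6, 161.2]
eef_rot: [0.98, 0.199, 0.0, 0.0]
wrist_force: [0.2, 0.5, -2.2]
gripper_width: 30.8
gripper_force: 82.0
```

>>> drive_tool(dp=[[0,0,0],[0,0,0],[0,0,0],[0,0,0],[0,0,0]], delta_rot=[[0,0,-0.1668],[0,0,-0.1668],[0,0,-0.1668],[0,0,-0.1668],[0,0,-0.1668]])

```text
time_s: 15.05
ee_pos: [399.1, -162.2, 160.0]
eef_rot: [0.815, 0.579, -0.0, -0.001]
wrist_force: [-0.1, -0.2, -2.3]
gripper_width: 30.7
gripper_force: 81.9
```

>>> drive_tool(dp=[[0,0,0],[0,0,0],[0,0,0],[0,0,0]], delta_rot=[[0,0,-0.1668],[0,0,-0.1668],[0,0,0],[0,0,0]])

```text
time_s: 15.55
ee_pos: [399.5, -162.5, 160.5]
eef_rot: [0.711, 0.704, -0.0, -0.0]
wrist_force: [0.2, 0.1, -2.6]
gripper_width: 30.6
gripper_force: 83.9
```

```bash
cat >> h.py <<'E'
yr=np.pi/2-.008; T20=np.radians(20)
def seat(x,y,z):
    M=R.from_euler('z',yr).as_matrix()@R.from_euler('y',-T20).as_matrix()
    return np.array([517,206,75.])+M@[x,y,z]
E
python3 - <<'E'
from h import *
st=ctrl.get_state();print(st["ee_pos"],st["qpos"],st["gripper_width"],st["wrist_force"])
print(seat(6,-13,50)); plan(seat(6,-13,50),Rt(yr,T20))
plan(seat(6,-13,50),Rt(yr))
E
```

```text
[ 399.52689964 -162.50368932  160.54060404] [-6.50430817e-01 -1.92227868e-01  2.16775197e+00  4.87539674e-06
  1.16700244e+00 -6.40710753e-01] 30.63031341172505 [ 0.22066781  0.14370933 -2.5515631 ]
[529.90788217 194.43351648 124.0367519 ]
rot [-0.0004  0.3485 -0.0018] dp before rot mm [358.2 126.9  36.6] after rot [323.9 127.5 156.7]
rot [-0.0007 -0.0006 -0.0017] dp before rot mm [358.2 126.9  36.6] after rot [358.  127.5  36.5]
```

>>> drive_tool(dp=[[0.0512,0.0181,0],[0.0512,0.0181,0],[0.0512,0.0181,0],[0.0512,0.0181,0],[0.0512,0.0181,0]], delta_rot=[[0,0,0],[0,0,0],[0,0,0],[0,0,0],[0,0,0]])

```text
time_s: 16.18
ee_pos: [492.6, 94.4, 161.0]
eef_rot: [0.71, 0.704, 0.0, 0.0]
wrist_force: [1.4, -0.3, -1.9]
gripper_width: 30.7
gripper_force: 84.1
```

>>> drive_tool(dp=[[0.0512,0.0181,0],[0.0512,0.0181,0],[0,0,0],[0,0,0],[0,0,0]], delta_rot=[[0,0,0],[0,0,0],[0,0.1743,0],[0,0.1743,0],[0,0,0]])

```text
time_s: 16.8
ee_pos: [528.8, 193.1, 159.8]
eef_rot: [0.701, 0.692, 0.122, -0.122]
wrist_force: [0.2, -0.1, -2.9]
gripper_width: 30.5
gripper_force: 84.2
```

>>> drive_tool(dp=[[0,0,0]], delta_rot=[[0,0,0]])

```text
time_s: 16.92
ee_pos: [529.3, 194.6, 161.0]
eef_rot: [0.699, 0.694, 0.122, -0.122]
wrist_force: [0.1, 0.0, -1.8]
gripper_width: 30.7
gripper_force: 84.2
```

```bash
python3 - <<'E'
from h import *
st=ctrl.get_state();print(st["ee_pos"],st["qpos"],st["gripper_width"],st["wrist_force"])
plan(seat(6,-13,30),Rt(yr,T20))
c=cap("scene"); cv2.imwrite("pics/s3.png",cv2.resize(c["frame"][130:330,130:400,::-1],None,fx=2.9,fy=2.9,interpolation=cv2.INTER_CUBIC))
E
```

```text
[529.25131881 194.55483183 160.96759549] [ 6.27253609e-04  1.03958479e-01  1.91093703e+00  3.81071871e-01
  1.15224820e+00 -1.51914474e-01] 30.696887919347905 [ 0.08887459  0.03719519 -1.79711272]
rot [-0.0003  0.0023 -0.0005] dp before rot mm [-12.6   0.7  54.7] after rot [-12.7   0.7  54.7]
```

View pics/s3.png

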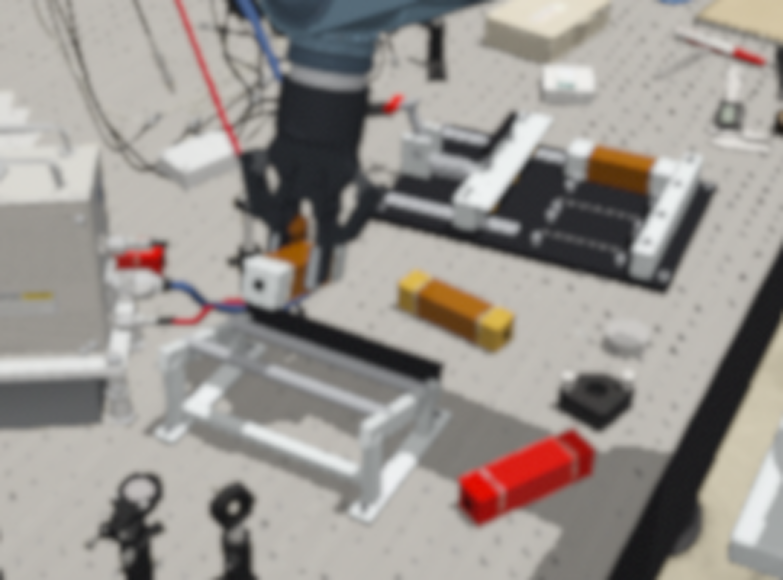

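>>> drive_tool(dp=[[-0.0127,0.0007,0],[0,0,0.03],[0,0,0.025],[0,0,0],[0,0,0]], delta_rot=[[0,0,0],[0,0,0],[0,0,0],[0,0,0],[0,0,0]])

```text
time_s: 17.6
ee_pos: [530.7, 201.3, 105.9]
eef_rot: [0.699, 0.694, 0.123, -0.122]
wrist_force: [0.3, -0.2, -1.2]
gripper_width: 30.5
gripper_force: 84.0
```

>>> drive_tool(dp=[[0,0,0.003],[0,0,0.003],[0,0,0.002],[0,0,0.001],[0,0,0]], delta_rot=[[0,0,0],[0,0,0],[0,0,0],[0,0,0],[0,0,0]])

```text
time_s: 18.23
ee_pos: [530.0, 204.6, 96.5]
eef_rot: [0.699, 0.694, 0.123, -0.122]
wrist_force: [1.0, -0.4, -2.3]
gripper_width: 30.8
gripper_force: 84.2
```

```bash
cat >> h.py <<'E'
def sc():
    M=R.from_euler('z',yr).as_matrix()@R.from_euler('y',-T20).as_matrix(); st=ctrl.get_state()
    print("seat pos",np.round(M.T@(st["ee_pos"]-[517,206,75]),1),"force",np.round(M.T@st["wrist_force"],1),"w",st["gripper_width"],"q",np.round(st["qpos"],2))
E
python3 -c "
from h import *
sc()"
```

```text
seat pos [  6.2 -13.   20.6] force [-1.1 -1.  -2. ] w 30.846857604657167 q [ 0.02  0.21  1.93  0.41  1.03 -0.19]
```

>>> drive_tool(dp=[[0,0,0.001],[0,0,0.001],[0,0,0]], delta_rot=[[0,0,0],[0,0,0],[0,0,0]])

```text
time_s: 18.6
ee_pos: [530.2, 205.0, 96.1]
eef_rot: [0.699, 0.694, 0.123, -0.122]
wrist_force: [-6.2, -4.6, 9.8]
gripper_width: 30.4
gripper_force: 86.1
```

>>> drive_tool(dp=[[-0.002,0,0],[-0.002,0,0],[-0.001,0,0],[0,0,0]], delta_rot=[[0,0,0],[0,0,0],[0,0,0],[0,0,0]])

```text
time_s: 19.1
ee_pos: [531.7, 200.8, 94.8]
eef_rot: [0.699, 0.694, 0.125, -0.121]
wrist_force: [0.9, 0.0, 5.8]
gripper_width: 30.9
gripper_force: 85.2
```

```bash
python3 -c "
from h import *
sc()"
```

```text
seat pos [  2.  -14.7  20.3] force [ 2.  -0.9  5.5] w 30.9295631279518 q [ 0.01  0.21  1.93  0.41  1.03 -0.2 ]
```

>>> drive_tool(dp=[[-0.001,0,0],[-0.001,0,0],[-0.001,0,0],[0,0,0]], delta_rot=[[0,0,0],[0,0,0],[0,0,0],[0,0,0]])

```text
time_s: 19.6
ee_pos: [531.7, 199.2, 94.3]
eef_rot: [0.699, 0.693, 0.126, -0.122]
wrist_force: [-0.3, 5.8, 6.0]
gripper_width: 30.7
gripper_force: 85.1
```

```bash
python3 -c "
from h import *
sc()"
```

```text
seat pos [  0.4 -14.8  20.4] force [7.5 0.4 3.7] w 30.682315206508502 q [ 0.01  0.21  1.93  0.41  1.03 -0.21]
```

>>> drive_tool(dp=[[-0.001,0,0],[0,0,0],[0,0,0]], delta_rot=[[0,0,0],[0,0,0],[0,0,0]])

```text
time_s: 19.98
ee_pos: [531.7, 199.1, 94.4]
eef_rot: [0.699, 0.693, 0.126, -0.123]
wrist_force: [0.1, 8.5, 7.8]
gripper_width: 30.4
gripper_force: 85.2
```

>>> drive_tool(dp=[[0,0,0],[0,0,0],[0,0,0],[0,0,-0.02],[0,0,-0.05]], delta_rot=[[0,0,0],[0,0,0],[0,0,0],[0,0,0],[0,0,0]], hand=100)

```text
time_s: 20.6
ee_pos: [528.1, 172.6, 156.7]
eef_rot: [0.699, 0.694, 0.121, -0.124]
wrist_force: [0.7, -0.2, 1.1]
gripper_width: 51.7
gripper_force: 0.0
```

>>> drive_tool(dp=[[0,0,-0.03],[0,0,0],[0,0,0],[0,0,0]], delta_rot=[[0,0,0],[0,-0.1745,0],[0,-0.1745,0],[0,0,0]])

```text
time_s: 21.1
ee_pos: [530.0, 164.0, 187.2]
eef_rot: [0.709, 0.705, 0.001, 0.0]
wrist_force: [0.0, -0.3, -0.5]
gripper_width: 52.3
gripper_force: 0.0
```

```bash
python3 - <<'E'
from h import *
sc()
plan(cl(-55,-66,160),Rt(yr))
c=cap("scene"); cv2.imwrite("pics/s4.png",cv2.resize(c["frame"][180:330,160:400,::-1],None,fx=3.3,fy=3.3,interpolation=cv2.INTER_CUBIC))
E
```

```text
seat pos [ -1.  -13.4 119.7] force [-0.4 -0.1 -0.4] w 52.31264642333039 q [0.1  0.08 1.85 0.   1.2  0.1 ]
rot [ 0.0021 -0.001   0.0034] dp before rot mm [-459.5 -119.2   26.5] after rot [-459.9 -117.6   27.2]
```

View pics/s4.png

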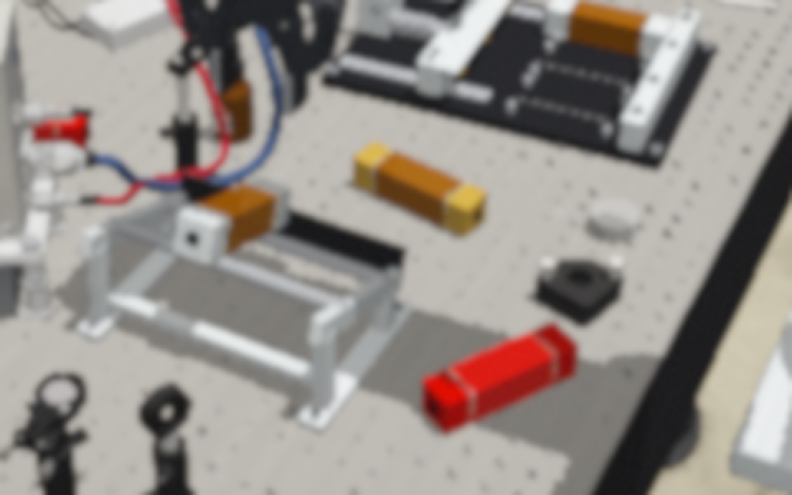

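>>> drive_tool(dp=[[-0.0511,-0.0131,0],[-0.0511,-0.0131,0],[-0.0511,-0.0131,0],[-0.0511,-0.0131,0],[-0.0511,-0.0131,0]], delta_rot=[[0,0,0],[0,0,0],[0,0,0],[0,0,0],[0,0,0]])

```text
time_s: 21.78
ee_pos: [461.2, -94.6, 185.8]
eef_rot: [0.71, 0.704, 0.001, -0.0]
wrist_force: [0.3, -0.3, -0.6]
gripper_width: 51.8
gripper_force: 0.0
```

>>> drive_tool(dp=[[-0.0511,-0.0131,0],[-0.0511,-0.0131,0],[-0.0511,-0.0131,0],[-0.0511,-0.0131,0],[0,0,0]], delta_rot=[[0,0,0],[0,0,0],[0,0,0],[0,0,0],[0,0,0.1668]], hand=0)

```text
time_s: 22.4
ee_pos: [406.6, -300.1, 186.1]
eef_rot: [0.77, 0.639, 0.001, 0.0]
wrist_force: [0.4, -0.1, 0.1]
gripper_width: 85.7
gripper_force: 0.0
```

>>> drive_tool(dp=[[0,0,0],[0,0,0],[0,0,0],[0,0,0],[0,0,0]], delta_rot=[[0,0,0.1668],[0,0,0.1668],[0,0,0.1668],[0,0,0.1668],[0,0,0.1668]])

```text
time_s: 23.02
ee_pos: [407.5, -296.9, 185.7]
eef_rot: [0.962, 0.274, 0.001, -0.001]
wrist_force: [0.2, 0.1, -0.8]
gripper_width: 85.6
gripper_force: 0.0
```

>>> drive_tool(dp=[[0,0,0],[0,0,0],[0,0,0],[0,0,0.05],[0,0,0]], delta_rot=[[0,0,0.1668],[0,0,0.1668],[0,0,0.1668],[0,0,0],[0,0,0]])

```text
time_s: 23.65
ee_pos: [405.6, -294.6, 132.3]
eef_rot: [1.0, 0.03, -0.002, -0.004]
wrist_force: [0.5, 0.3, 0.0]
gripper_width: 85.2
gripper_force: 0.0
```

>>> drive_tool(dp=[[0,0,0],[0,0,0]], delta_rot=[[0,0,0],[0,0,0]])

```text
time_s: 23.9
ee_pos: [409.1, -297.5, 137.7]
eef_rot: [1.0, 0.031, 0.001, 0.001]
wrist_force: [-0.5, 0.5, 0.3]
gripper_width: 85.5
gripper_force: 0.0
```

```bash
python3 - <<'E'
from h import *
sc(); print(ctrl.get_state()["ee_pos"])
plan(cl(-55,-66,32),Rt(th))
E
```

```text
seat pos [-452.4  103.9  231.4] force [0.6 0.5 0.1] w 85.49446415672512 q [-0.85  0.03  2.    0.    1.1   0.66]
[ 409.08328296 -297.45696516  137.71300195]
rot [ 0.0028 -0.0023 -0.0002] dp before rot mm [ -0.4  -2.9 105.7] after rot [-1.000e-01 -2.600e+00  1.057e+02]
```

>>> drive_tool(dp=[[0,-0.0025,0.04],[0,0,0.04],[0,0,0.026],[0,0,0],[0,0,0]], delta_rot=[[0,0,0],[0,0,0],[0,0,0],[0,0,0],[0,0,0]])

```text
time_s: 24.52
ee_pos: [409.3, -295.0, 31.5]
eef_rot: [1.0, 0.031, 0.001, 0.001]
wrist_force: [0.7, 0.6, -0.1]
gripper_width: 85.5
gripper_force: 0.0
```

>>> drive_tool(dp=[[0,0,0.0005],[0,0,0],[0,0,0],[0,0,0],[0,0,0]], delta_rot=[[0,0,0],[0,0,0],[0,0,0],[0,0,0],[0,0,0]], hand=255, force=80)

```text
time_s: 25.15
ee_pos: [408.7, -294.4, 30.0]
eef_rot: [1.0, 0.031, 0.0, 0.001]
wrist_force: [-0.5, 0.9, 5.6]
gripper_width: 30.9
gripper_force: 80.6
```

>>> drive_tool(dp=[[0,0,0],[0,0,0]], delta_rot=[[0,0,0],[0,0,0]])

```text
time_s: 25.4
ee_pos: [408.7, -294.4, 30.0]
eef_rot: [1.0, 0.031, 0.0, 0.001]
wrist_force: [-0.4, 0.4, 5.6]
gripper_width: 30.8
gripper_force: 80.6
```

>>> drive_tool(dp=[[0,0,-0.02],[0,0,-0.05],[0,0,-0.06],[0,0,0],[0,0,0]], delta_rot=[[0,0,0],[0,0,0],[0,0,0],[0,0,-0.1668],[0,0,-0.1668]])

```text
time_s: 26.02
ee_pos: [408.0, -293.6, 159.4]
eef_rot: [0.98, 0.199, -0.0, 0.0]
wrist_force: [-0.2, -0.3, -2.2]
gripper_width: 30.5
gripper_force: 81.7
```

>>> drive_tool(dp=[[0,0,0],[0,0,0],[0,0,0],[0,0,0],[0,0,0]], delta_rot=[[0,0,-0.1668],[0,0,-0.1668],[0,0,-0.1668],[0,0,-0.1668],[0,0,-0.1668]])

```text
time_s: 26.65
ee_pos: [407.6, -293.2, 158.1]
eef_rot: [0.815, 0.579, -0.0, -0.001]
wrist_force: [0.2, -0.7, -1.5]
gripper_width: 30.6
gripper_force: 81.7
```

>>> drive_tool(dp=[[0,0,0],[0,0,0],[0,0,0],[0,0,0]], delta_rot=[[0,0,-0.1668],[0,0,-0.1668],[0,0,0],[0,0,0]])

```text
time_s: 27.15
ee_pos: [408.0, -293.6, 158.7]
eef_rot: [0.711, 0.704, -0.0, -0.0]
wrist_force: [0.2, -0.2, -2.3]
gripper_width: 30.4
gripper_force: 81.7
```

```bash
python3 - <<'E'
from h import *
sc(); print(ctrl.get_state()["ee_pos"],ctrl.get_state()["wrist_force"])
print(seat(6,52,50)); plan(seat(6,52,50),Rt(yr))
c=cap("top");P=xyz(c)
for a,b,ce,m in blobs(mask(c,"amber"),150):
    pp=P[m]; r=cv2.minAreaRect(pp[:,:2].astype(np.float32)); print(a,np.round(np.median(pp,0)),np.round(r[0],1),np.round(r[1],1),round(r[2],1))
E
```

```text
seat pos [-441.6  105.   249.8] force [-1.  -0.2 -2.1] w 30.41706568640616 q [-0.85 -0.    2.   -0.    1.15 -0.84]
[ 407.97324695 -293.57221307  158.73070681] [ 0.18182577 -0.20848732 -2.30464151]
[464.90996216 194.95351093 124.0367519 ]
rot [-0.0006 -0.0003 -0.0017] dp before rot mm [489.   52.2  34.8] after rot [489.   53.   34.7]
383 [531. 195. 105.] [523.8 112.6] [236.4  34.8] 84.8
511 [466.  12.  32.] [465.9  12.8] [ 31.7 119.3] 79.7
211 [ 407. -274.  173.] [ 407.5 -275.6] [35.1 29.4] 89.4
235 [306. 582.  18.] [305.4 583.9] [21.3 94.2] 13.7
```

>>> drive_tool(dp=[[0.0489,0.0053,0],[0.0489,0.0053,0],[0.0489,0.0053,0],[0.0489,0.0053,0],[0.0489,0.0053,0]], delta_rot=[[0,0,0],[0,0,0],[0,0,0],[0,0,0],[0,0,0]])

```text
time_s: 27.82
ee_pos: [436.5, -48.0, 159.3]
eef_rot: [0.71, 0.704, 0.0, 0.0]
wrist_force: [1.5, -0.9, -2.8]
gripper_width: 31.0
gripper_force: 81.6
```

>>> drive_tool(dp=[[0.0489,0.0053,0],[0.0489,0.0053,0],[0.0489,0.0053,0],[0.0489,0.0053,0],[0.0489,0.0053,0]], delta_rot=[[0,0,0],[0,0,0],[0,0,0],[0,0,0],[0,0,0]])

```text
time_s: 28.45
ee_pos: [464.8, 196.4, 159.1]
eef_rot: [0.71, 0.704, -0.0, 0.0]
wrist_force: [0.8, -0.4, -1.9]
gripper_width: 30.7
gripper_force: 81.6
```

>>> drive_tool(dp=[[0,0,0],[0,0,0],[0,0,0],[0,0,0]], delta_rot=[[0,0.1743,0],[0,0.1743,0],[0,0,0],[0,0,0]])

```text
time_s: 28.95
ee_pos: [465.0, 194.6, 159.1]
eef_rot: [0.699, 0.694, 0.122, -0.121]
wrist_force: [0.0, -0.2, -2.6]
gripper_width: 30.5
gripper_force: 81.7
```

```bash
python3 - <<'E'
from h import *
sc(); plan(seat(6,52,26),Rt(yr,T20))
E
```

```text
seat pos [17.7 51.9 83.1] force [-1.1 -0.  -2.4] w 30.52513285570343 q [ 0.   -0.04  2.07  0.38  1.14 -0.15]
rot [-0.0001  0.0027 -0.0003] dp before rot mm [-11.5  -0.1  57.1] after rot [-11.7  -0.1  57.1]
```

>>> drive_tool(dp=[[-0.0117,0,0],[0,0,0.03],[0,0,0.026],[0,0,0],[0,0,0]], delta_rot=[[0,0,0],[0,0.002,0],[0,0,0],[0,0,0],[0,0,0]])

```text
time_s: 29.58
ee_pos: [465.6, 202.8, 103.3]
eef_rot: [0.699, 0.694, 0.124, -0.122]
wrist_force: [-0.1, -0.4, -2.3]
gripper_width: 30.8
gripper_force: 81.5
```

>>> drive_tool(dp=[[0,0,0.003],[0,0,0.002],[0,0,0.002],[0,0,0],[0,0,0]], delta_rot=[[0,0,0],[0,0,0],[0,0,0],[0,0,0],[0,0,0]])

```text
time_s: 30.2
ee_pos: [465.0, 205.3, 95.9]
eef_rot: [0.699, 0.694, 0.124, -0.123]
wrist_force: [-0.1, 0.9, -2.6]
gripper_width: 30.7
gripper_force: 81.5
```

```bash
python3 -c "
from h import *
sc()"
```

```text
seat pos [ 6.1 52.  20. ] force [-0.   0.1 -2.7] w 30.737614638207063 q [ 0.02  0.07  2.09  0.42  1.01 -0.2 ]
```

>>> drive_tool(dp=[[0,0,0.001],[0,0,0.001],[0,0,0.0005],[0,0,0]], delta_rot=[[0,0,0],[0,0,0],[0,0,0],[0,0,0]])

```text
time_s: 30.7
ee_pos: [465.0, 206.1, 93.9]
eef_rot: [0.699, 0.694, 0.124, -0.123]
wrist_force: [-2.1, -2.9, 3.3]
gripper_width: 31.0
gripper_force: 82.4
```

>>> drive_tool(dp=[[-0.002,0,0],[-0.002,0,0],[-0.001,0,0],[-0.001,0,0],[0,0,0]], delta_rot=[[0,0,0],[0,0,0],[0,0,0],[0,0,0],[0,0,0]])

```text
time_s: 31.32
ee_pos: [465.5, 201.1, 92.2]
eef_rot: [0.699, 0.693, 0.125, -0.123]
wrist_force: [1.0, 3.9, 5.5]
gripper_width: 31.0
gripper_force: 82.4
```

```bash
python3 -c "
from h import *
sc()"
```

```text
seat pos [ 0.9 51.4 18. ] force [ 5.6 -1.   3.9] w 31.021067865152556 q [ 0.01  0.08  2.09  0.42  1.01 -0.21]
```

>>> drive_tool(dp=[[-0.001,0,0],[-0.001,0,0],[0,0,0],[0,0,0]], delta_rot=[[0,0,0],[0,0,0],[0,0,0],[0,0,0]])

```text
time_s: 31.82
ee_pos: [465.6, 200.9, 92.3]
eef_rot: [0.699, 0.693, 0.126, -0.124]
wrist_force: [-0.5, 12.9, 8.1]
gripper_width: 30.8
gripper_force: 82.4
```

>>> drive_tool(dp=[[0,0,0],[0,0,0],[0,0,0],[0,0,-0.02],[0,0,-0.05]], delta_rot=[[0,0,0],[0,0,0],[0,0,0],[0,0,0],[0,0,0]], hand=100)

```text
time_s: 32.45
ee_pos: [462.5, 174.4, 154.7]
eef_rot: [0.699, 0.694, 0.121, -0.125]
wrist_force: [0.9, -0.7, 0.9]
gripper_width: 52.2
gripper_force: 0.0
```

>>> drive_tool(dp=[[0,0,-0.03],[0,0,0],[0,0,0],[-0.04,0,0],[-0.04,0,0]], delta_rot=[[0,0,0],[0,-0.1745,0],[0,-0.1745,0],[0,0,0],[0,0,0]])

```text
time_s: 33.08
ee_pos: [463.6, 84.4, 184.3]
eef_rot: [0.709, 0.706, 0.0, -0.0]
wrist_force: [0.9, -0.4, -0.2]
gripper_width: 51.7
gripper_force: 0.0
```

>>> drive_tool(dp=[[0,0,0],[0,0,0]], delta_rot=[[0,0,0],[0,0,0]])

```text
time_s: 33.33
ee_pos: [463.9, 84.3, 184.3]
eef_rot: [0.71, 0.704, 0.0, -0.001]
wrist_force: [-0.7, 0.7, 0.5]
gripper_width: 51.9
gripper_force: 0.0
```

```bash
python3 - <<'E'
from h import *
sc(); print(ctrl.get_state()["ee_pos"])
c=cap("scene"); cv2.imwrite("pics/s5.png",cv2.resize(c["frame"][180:330,160:400,::-1],None,fx=3.3,fy=3.3,interpolation=cv2.INTER_CUBIC))
P=xyz(c)
for a,b,ce,m in blobs(mask(c,"amber"),150): print("scene",a,np.round(np.median(P[m],0)))
c=cap("top");P=xyz(c)
for a,b,ce,m in blobs(mask(c,"amber"),150):
    pp=P[m]; r=cv2.minAreaRect(pp[:,:2].astype(np.float32)); print(a,np.round(np.median(pp,0)),np.round(r[0],1),np.round(r[1],1),round(r[2],1))
E
```

```text
seat pos [-77.3  52.1 144.5] force [0.8 0.7 0.3] w 51.896878295317286 q [-0.06 -0.12  2.06  0.    1.2  -0.05]
[463.8933627   84.34663163 184.34775984]
scene 477 [462.  25.  29.]
scene 211 [519. 200.  99.]
scene 207 [455. 199.  99.]
372 [531. 195. 105.] [523.9 112.2] [235.9  34. ] 84.5
514 [466.  12.  32.] [465.8  13. ] [ 32.1 119.8] 79.7
235 [306. 581.  17.] [387.8 311.9] [ 23.8 666.3] 16.8
```

View pics/s5.png

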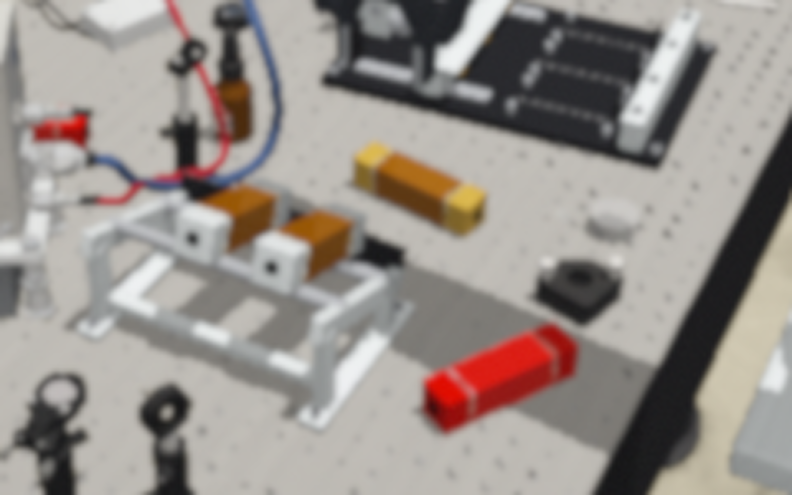

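>>> drive_tool(dp=[[0,0,0],[0,0,0],[0,0,0],[0,0,0],[0,0,0]], delta_rot=[[0,0,0.1743],[0,0,0.1743],[0,0,0.1743],[0,0,0.1743],[0,0,0.1743]], hand=0)

```text
time_s: 34.05
ee_pos: [463.9, 85.0, 184.5]
eef_rot: [0.942, 0.337, 0.0, -0.001]
wrist_force: [0.1, -0.1, -0.0]
gripper_width: 85.1
gripper_force: 0.0
```

>>> drive_tool(dp=[[0,0,0],[0,0,0],[0,0,0],[0,0,0],[0,0,0]], delta_rot=[[0,0,0.1743],[0,0,0.1743],[0,0,0.1743],[0,0,0.1743],[0,0,0.1743]])

```text
time_s: 34.67
ee_pos: [464.0, 85.1, 184.5]
eef_rot: [0.996, -0.092, -0.0, -0.001]
wrist_force: [0.9, -0.2, -0.2]
gripper_width: 85.3
gripper_force: 0.0
```

>>> drive_tool(dp=[[0.0075,0.0351,0],[0.0075,0.0351,0],[0,0,0.05],[0,0,0],[0,0,0]], delta_rot=[[0,0,0],[0,0,0],[0,0,0],[0,0,0],[0,0,0]])

```text
time_s: 35.3
ee_pos: [466.8, 13.1, 135.5]
eef_rot: [0.996, -0.089, 0.0, -0.001]
wrist_force: [0.1, -0.7, -0.4]
gripper_width: 85.1
gripper_force: 0.0
```

```bash
python3 - <<'E'
from h import *
sc(); print(ctrl.get_state()["ee_pos"])
plan([465.8,12.5,20],Rt(-.18))
c=cap("scene");P=xyz(c)
for a,b,ce,m in blobs(mask(c,"amber"),150): print("scene",a,np.round(np.median(P[m],0)))
E
```

```text
seat pos [-160.9   48.6  123. ] force [-0.8 -0.1 -0.2] w 85.1121752844676 q [-0.22 -0.06  2.1   0.    1.1   1.53]
[466.81758835  13.14435927 135.52799205]
rot [-0.0012 -0.0007  0.0016] dp before rot mm [ -1.    1.  115.5] after rot [ -0.9   0.8 115.5]
scene 485 [462.  25.  29.]
scene 198 [519. 200.  99.]
scene 192 [455. 201. 101.]
```

>>> drive_tool(dp=[[-0.001,0.001,0.04],[0,0,0.04],[0,0,0.03],[0,0,0.005],[0,0,0]], delta_rot=[[0,0,0],[0,0,0],[0,0,0],[0,0,0],[0,0,0]])

```text
time_s: 35.98
ee_pos: [466.4, 12.0, 21.0]
eef_rot: [0.996, -0.089, 0.001, -0.0]
wrist_force: [0.1, 0.1, 0.6]
gripper_width: 85.3
gripper_force: 0.0
```

>>> drive_tool(dp=[[0,0,0],[0,0,0],[0,0,0],[0,0,0],[0,0,0]], delta_rot=[[0,0,0],[0,0,0],[0,0,0],[0,0,0],[0,0,0]], hand=255, force=80)

```text
time_s: 36.6
ee_pos: [465.9, 11.8, 20.4]
eef_rot: [0.996, -0.09, 0.001, -0.001]
wrist_force: [-0.8, 0.1, 6.6]
gripper_width: 31.0
gripper_force: 80.6
```

>>> drive_tool(dp=[[0,0,0],[0,0,0]], delta_rot=[[0,0,0],[0,0,0]])

```text
time_s: 36.85
ee_pos: [466.0, 11.8, 20.4]
eef_rot: [0.996, -0.09, 0.001, -0.0]
wrist_force: [-0.8, -0.4, 6.4]
gripper_width: 30.7
gripper_force: 80.6
```

>>> drive_tool(dp=[[0,0,-0.02],[0,0,-0.05],[0,0,-0.055],[0,0,0],[0,0,0]], delta_rot=[[0,0,0],[0,0,0],[0,0,0],[0,0,-0.121],[0,0,-0.121]])

```text
time_s: 37.48
ee_pos: [464.8, 11.9, 144.7]
eef_rot: [0.999, 0.033, 0.0, -0.001]
wrist_force: [-0.1, -0.2, -2.7]
gripper_width: 30.4
gripper_force: 80.0
```

>>> drive_tool(dp=[[0,0,0],[0,0,0]], delta_rot=[[0,0,0],[0,0,0]])

```text
time_s: 37.72
ee_pos: [464.6, 11.9, 143.8]
eef_rot: [1.0, 0.03, -0.001, -0.001]
wrist_force: [-0.3, 0.3, -2.4]
gripper_width: 30.2
gripper_force: 80.0
```

```bash
python3 - <<'E'
from h import *
sc(); print(ctrl.get_state()["ee_pos"])
plan(cl(-52,0,100),Rt(th))
E
```

```text
seat pos [-159.2   50.9  131.2] force [-0.6  0.3 -2.4] w 30.20161322609153 q [-0.22 -0.08  2.1   0.    1.12  1.29]
[464.5626144   11.90432993 143.83603967]
rot [-0.0016  0.0012 -0.0014] dp before rot mm [-71.3 236.9  43.6] after rot [-71.7 236.7  43.8]
```

>>> drive_tool(dp=[[-0.0143,0.0473,0],[-0.0143,0.0473,0],[-0.0143,0.0473,0],[-0.0144,0.0474,0],[-0.0144,0.0474,0]], delta_rot=[[0,0,-0.001],[0,0,0],[0,0,0],[0,0,0],[0,0,0]])

```text
time_s: 38.35
ee_pos: [407.8, -230.4, 144.0]
eef_rot: [1.0, 0.031, 0.0, -0.001]
wrist_force: [1.3, 0.2, -2.8]
gripper_width: 30.3
gripper_force: 80.2
```

>>> drive_tool(dp=[[0,0,0.04],[0,0,0.03],[0,0,0],[0,0,0],[0,0,0]], delta_rot=[[0,0,0],[0,0,0],[0,0,0],[0,0,0],[0,0,0]])

```text
time_s: 38.98
ee_pos: [409.5, -229.6, 75.8]
eef_rot: [0.999, 0.032, 0.001, 0.001]
wrist_force: [0.1, 0.2, -1.5]
gripper_width: 30.2
gripper_force: 80.3
```

```bash
python3 - <<'E'
from h import *
sc(); print(ctrl.get_state()["ee_pos"])
plan(cl(-52,0,32.4),Rt(th))
c=cap("scene"); cv2.imwrite("pics/s6.png",cv2.resize(c["frame"][120:250,240:400,::-1],None,fx=4.4,fy=4.4,interpolation=cv2.INTER_CUBIC))
E
```

```text
seat pos [-409.8  104.   150. ] force [-0.3 -0.1 -1.4] w 30.239530953364987 q [-0.75  0.06  2.12  0.    0.97  0.75]
[ 409.52382119 -229.55998868   75.80805661]
rot [ 0.0011 -0.0022  0.0016] dp before rot mm [-1.9 -0.9 43.4] after rot [-1.8 -0.8 43.4]
```

View pics/s6.png

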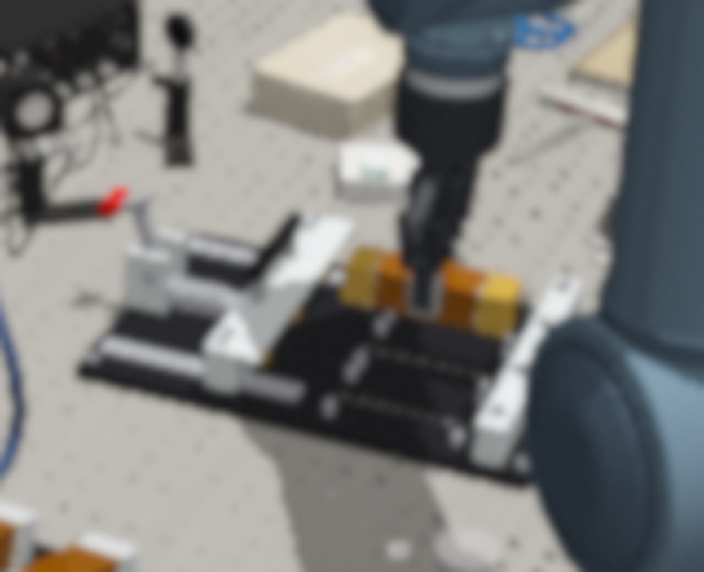

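>>> drive_tool(dp=[[-0.0018,-0.0008,0],[0,0,0.015],[0,0,0.012],[0,0,0.008],[0,0,0]], delta_rot=[[0,0,0.0015],[0,0,0],[0,0,0],[0,0,0],[0,0,0]])

```text
time_s: 39.65
ee_pos: [406.0, -227.6, 38.0]
eef_rot: [1.0, 0.031, -0.001, -0.001]
wrist_force: [-0.2, -1.1, -2.9]
gripper_width: 30.7
gripper_force: 80.4
```

>>> drive_tool(dp=[[0,0,0.003],[0,0,0.002],[0,0,0.002],[0,0,0.001],[0,0,0]], delta_rot=[[0,0,0],[0,0,0],[0,0,0],[0,0,0],[0,0,0]])

```text
time_s: 40.28
ee_pos: [406.9, -228.4, 32.4]
eef_rot: [1.0, 0.031, -0.0, -0.001]
wrist_force: [-4.9, 3.6, 8.5]
gripper_width: 30.9
gripper_force: 81.9
```

>>> drive_tool(dp=[[0,0,0],[0,0,0],[0,0,0],[0,0,-0.03],[0,0,-0.05]], delta_rot=[[0,0,0],[0,0,0],[0,0,0],[0,0,0],[0,0,0]], hand=0)

```text
time_s: 40.9
ee_pos: [405.4, -227.1, 110.5]
eef_rot: [1.0, 0.031, -0.002, -0.002]
wrist_force: [-0.3, -0.6, 0.7]
gripper_width: 85.2
gripper_force: 0.0
```

>>> drive_tool(dp=[[0,0,-0.05],[0.06,0,0],[0.058,0,0],[0,0,0],[0,0,0]], delta_rot=[[0,0,0],[0,0,0],[0,0,0],[0,0,-0.1745],[0,0,-0.1745]])

```text
time_s: 41.52
ee_pos: [524.9, -220.6, 160.6]
eef_rot: [0.978, 0.207, -0.0, -0.001]
wrist_force: [-0.2, -0.0, 0.0]
gripper_width: 85.5
gripper_force: 0.0
```

>>> drive_tool(dp=[[0,0,0],[0,0,0],[0,0,0],[0,0,0],[0,0,0]], delta_rot=[[0,0,-0.1745],[0,0,-0.1745],[0,0,-0.1745],[0,0,-0.1745],[0,0,-0.1745]])

```text
time_s: 42.15
ee_pos: [524.3, -220.9, 161.0]
eef_rot: [0.799, 0.601, 0.0, -0.001]
wrist_force: [0.0, 0.5, 0.5]
gripper_width: 85.1
gripper_force: 0.0
```

>>> drive_tool(dp=[[0,0,0],[0,0,0],[0,0,0.03],[0,0,0],[0,0,0]], delta_rot=[[0,0,-0.1745],[0,0,-0.1745],[0,0,0],[0,0,0],[0,0,0]])

```text
time_s: 42.78
ee_pos: [524.7, -221.1, 131.8]
eef_rot: [0.685, 0.729, 0.0, -0.0]
wrist_force: [-0.3, 0.6, -0.0]
gripper_width: 85.5
gripper_force: 0.0
```

```bash
python3 - <<'E'
from h import *
sc(); print(ctrl.get_state()["ee_pos"])
plan(cl(66,0,76.5),Rt(th+np.pi/2))
c=cap("scene"); cv2.imwrite("pics/s7.png",cv2.resize(c["frame"][120:250,240:400,::-1],None,fx=4.4,fy=4.4,interpolation=cv2.INTER_CUBIC))
E
```

```text
seat pos [-381.8  -11.1  199.4] force [ 0.6  0.3 -0.2] w 85.46287750343546 q [-0.6   0.19  1.85  0.    1.11 -0.66]
[ 524.66825124 -221.0936095   131.78589466]
rot [ 0.0004 -0.0009 -0.0005] dp before rot mm [-0.5  0.8 55.3] after rot [-0.5  0.8 55.3]
```

View pics/s7.png

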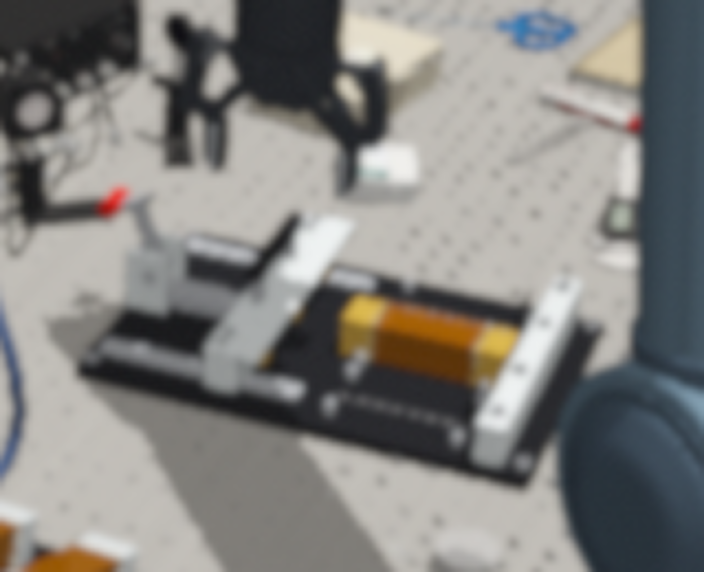

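>>> drive_tool(dp=[[0,0.001,0.03],[0,0,0.025],[0,0,0],[0,0,0]], delta_rot=[[0,0,0],[0,0,0],[0,0,0],[0,0,0]])

```text
time_s: 43.32
ee_pos: [526.4, -221.4, 77.9]
eef_rot: [0.685, 0.729, 0.001, 0.001]
wrist_force: [-0.8, 0.2, 0.2]
gripper_width: 85.4
gripper_force: 0.0
```

>>> drive_tool(dp=[[0,0,0],[0,0,0],[0,0,0],[0,0,0],[0,0,0]], delta_rot=[[0,0,0],[0,0,0],[0,0,0],[0,0,0],[0,0,0]], hand=255, force=40)

```text
time_s: 43.95
ee_pos: [525.1, -220.9, 76.5]
eef_rot: [0.685, 0.729, 0.0, -0.001]
wrist_force: [-2.9, 0.4, 3.9]
gripper_width: 12.3
gripper_force: 39.0
```

>>> drive_tool(dp=[[0,-0.01,0],[0,-0.01,0],[0,-0.01,0],[0,-0.008,0],[0,0,0]], delta_rot=[[0,0,0],[0,0,0],[0,0,0],[0,0,0],[0,0,0]])

```text
time_s: 44.58
ee_pos: [486.4, -223.2, 76.4]
eef_rot: [0.685, 0.729, -0.0, -0.001]
wrist_force: [-2.5, 0.7, 5.9]
gripper_width: 12.3
gripper_force: 40.5
```

>>> drive_tool(dp=[[0,-0.002,0],[0,-0.002,0],[0,-0.002,0],[0,-0.002,0],[0,0,0]], delta_rot=[[0,0,0],[0,0,0],[0,0,0],[0,0,0],[0,0,0]])

```text
time_s: 45.2
ee_pos: [480.7, -223.6, 76.5]
eef_rot: [0.685, 0.728, 0.001, 0.001]
wrist_force: [6.6, 2.3, 0.7]
gripper_width: 12.8
gripper_force: 40.0
```

```bash
python3 - <<'E'
from h import *
st=ctrl.get_state(); print(Rm.T@(st["ee_pos"][:2]-o),Rm.T@st["wrist_force"][:2],st["gripper_width"])
E
```

```text
[21.21802565  0.66931109] [6.73981988 1.87598761] 12.785753074527335
```

>>> drive_tool(dp=[[0,-0.001,0],[0,-0.001,0],[0,-0.001,0],[0,0,0]], delta_rot=[[0,0,0],[0,0,0],[0,0,0],[0,0,0]])

```text
time_s: 45.7
ee_pos: [479.0, -223.7, 76.5]
eef_rot: [0.685, 0.728, 0.002, 0.002]
wrist_force: [12.7, 2.6, -3.1]
gripper_width: 12.5
gripper_force: 39.7
```

>>> drive_tool(dp=[[0,-0.001,0],[0,0,0],[0,0,0]], delta_rot=[[0,0,0],[0,0,0],[0,0,0]])

```text
time_s: 46.08
ee_pos: [478.9, -223.8, 76.6]
eef_rot: [0.685, 0.728, 0.003, 0.003]
wrist_force: [17.5, 2.9, -7.0]
gripper_width: 12.4
gripper_force: 39.5
```

>>> drive_tool(dp=[[0,0,0],[0,0,0],[0,0,0],[0,0,-0.03],[0,0,-0.055]], delta_rot=[[0,0,0],[0,0,0],[0,0,0],[0,0,0],[0,0,0]], hand=0)

```text
time_s: 46.7
ee_pos: [473.5, -223.0, 159.6]
eef_rot: [0.685, 0.728, -0.0, -0.004]
wrist_force: [0.5, 0.4, -0.5]
gripper_width: 85.4
gripper_force: 0.0
```

>>> drive_tool(dp=[[0,0,0],[0,0,0],[0,0,0],[0,0,0],[0,0,0]], delta_rot=[[0,0,0.1745],[0,0,0.1745],[0,0,0.1745],[0,0,0.1745],[0,0,0.1745]])

```text
time_s: 47.32
ee_pos: [475.0, -224.0, 160.9]
eef_rot: [0.93, 0.368, -0.0, -0.001]
wrist_force: [0.1, 0.0, -0.4]
gripper_width: 85.5
gripper_force: 0.0
```

>>> drive_tool(dp=[[0,0,0],[0,0,0],[0,0,0],[0,0,0],[0.055,0,0]], delta_rot=[[0,0,0.1745],[0,0,0.1745],[0,0,0.1745],[0,0,0.1745],[0,0,0]])

```text
time_s: 47.95
ee_pos: [528.1, -220.4, 159.9]
eef_rot: [1.0, 0.029, -0.002, -0.001]
wrist_force: [0.6, -1.3, 1.1]
gripper_width: 85.4
gripper_force: 0.0
```

>>> drive_tool(dp=[[0.055,0,0],[0.055,0,0],[0,0,0],[0,0,0]], delta_rot=[[0,0,0],[0,0,0],[0,0,0],[0,0,0]])

```text
time_s: 48.45
ee_pos: [639.4, -213.7, 160.5]
eef_rot: [1.0, 0.031, -0.001, -0.001]
wrist_force: [0.4, 0.2, -0.0]
gripper_width: 84.9
gripper_force: 0.0
```

```bash
python3 - <<'E'
from h import *
print(ctrl.get_state()["ee_pos"],ctrl.get_state()["qpos"])
plan([650.3,-213.6,81.4],Rt(th))
c=cap("top"); P=xyz(c)
for a,b,ce,m in blobs(mask(c,"red"),15):
    q=np.median(P[m],0); 
    if abs(q[1]+213)<60: print("top",a,np.round(q), Rm.T@(q[:2]-o))
P=P.reshape(-1,3);l=(P[:,:2]-o)@Rm
k=(P[:,2]>50)&(P[:,2]<54)&(l[:,0]<60)&(l[:,0]>-30)&(abs(l[:,1])<100);print("bar top",np.percentile(l[k,0],[2,98]))
c=cap("scene"); P=xyz(c)
for a,b,ce,m in blobs(mask(c,"red"),15):
    q=np.median(P[m],0); print(np.round(q), Rm.T@(q[:2]-o))
E
```

```text
[ 639.35266722 -213.73461219  160.46843316] [-4.90670591e-01  3.81396518e-01  1.54967077e+00  6.95929571e-04
  1.21288895e+00  1.01802157e+00]
rot [-0.0018  0.0017 -0.0001] dp before rot mm [11.1  0.7 79. ] after rot [10.9  0.5 79.1]
bar top [ 8.93424862 33.49509259]
[ 964. -139.  337.] [508.94203295  55.52534945]
[772.  98.  27.] [331.9070988 303.8091846]
[627. 120.  49.] [188.20694392 334.6800464 ]
[313. 199.  30.] [-119.5326073   432.76402017]
```

>>> drive_tool(dp=[[0.011,0.0005,0],[0,0,0.03],[0,0,0.03],[0,0,0.018],[0,0,0]], delta_rot=[[0,0,0],[0,0,0],[0,0,0],[0,0,0],[0,0,0]])

```text
time_s: 49.18
ee_pos: [650.3, -213.2, 81.8]
eef_rot: [1.0, 0.031, -0.001, -0.001]
wrist_force: [0.1, -0.1, -0.0]
gripper_width: 85.6
gripper_force: 0.0
```

```bash
python3 - <<'E'
from h import *
print(ctrl.get_state()["ee_pos"],ctrl.get_state()["wrist_force"])
plan([650.3,-213.6,81.4],Rt(th))
c=cap("scene"); cv2.imwrite("pics/s8.png",cv2.resize(c["frame"][110:220,240:370,::-1],None,fx=5,fy=5,interpolation=cv2.INTER_CUBIC))
E
```

```text
[ 650.33249332 -213.18454857   81.780586  ] [ 0.07163557 -0.05872609 -0.01142437]
rot [-0.0027  0.0023 -0.0004] dp before rot mm [-0.1  0.4  0.4] after rot [-0.1  0.4  0.4]
```

View pics/s8.png

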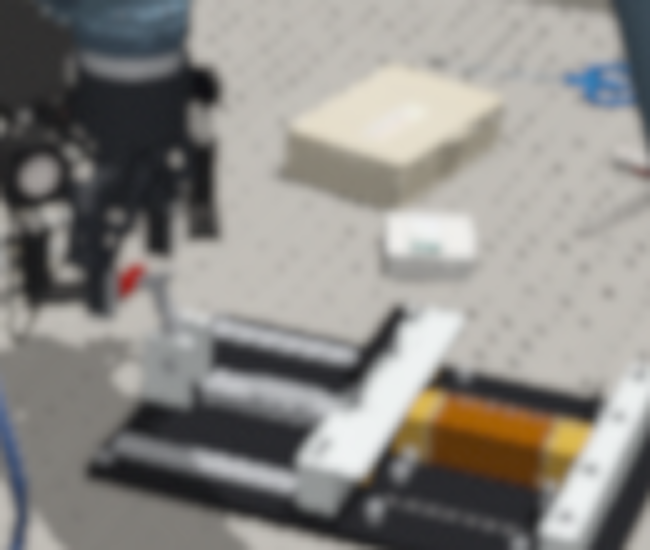

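>>> drive_tool(dp=[[0,0,0],[0,0,0],[0,0,0],[0,0,0],[0,0,0]], delta_rot=[[0,0,0],[0,0,0],[0,0,0],[0,0,0],[0,0,0]], hand=255, force=40)

```text
time_s: 49.85
ee_pos: [651.5, -213.6, 83.9]
eef_rot: [1.0, 0.031, 0.0, -0.0]
wrist_force: [-1.4, 1.3, 3.2]
gripper_width: 24.6
gripper_force: 41.1
```

>>> drive_tool(dp=[[-0.0085,0,-0.006],[-0.0102,0,-0.0044],[-0.0108,0,-0.0023],[-0.0111,0,-0.0002],[-0.0109,0,0.0019]], delta_rot=[[0,0,0],[0,0,0],[0,0,0],[0,0,0],[0,0,0]])

```text
time_s: 50.48
ee_pos: [600.2, -216.8, 95.8]
eef_rot: [1.0, 0.031, 0.002, -0.0]
wrist_force: [3.7, 1.4, 3.2]
gripper_width: 24.6
gripper_force: 40.3
```

>>> drive_tool(dp=[[-0.0103,0,0.004],[-0.0093,0,0.0059],[-0.008,0,0.0076],[-0.0064,0,0.0091],[-0.004,0,0.0085]], delta_rot=[[0,0,0],[0,0,0],[0,0,0],[0,0,0],[0,0,0]])

```text
time_s: 51.1
ee_pos: [560.2, -219.2, 59.9]
eef_rot: [1.0, 0.031, -0.001, -0.001]
wrist_force: [-3.3, 0.9, 8.1]
gripper_width: 25.1
gripper_force: 52.0
```

>>> drive_tool(dp=[[0,0,0],[0,0,0]], delta_rot=[[0,0,0],[0,0,0]])

```text
time_s: 51.35
ee_pos: [560.1, -219.2, 59.4]
eef_rot: [1.0, 0.031, -0.002, -0.001]
wrist_force: [-4.4, 1.8, 6.8]
gripper_width: 25.2
gripper_force: 52.2
```

>>> drive_tool(dp=[[-0.0005,0,0.001],[-0.0005,0,0.001],[0,0,0]], delta_rot=[[0,0,0],[0,0,0],[0,0,0]])

```text
time_s: 51.72
ee_pos: [559.4, -219.2, 57.7]
eef_rot: [1.0, 0.031, -0.002, -0.001]
wrist_force: [-3.8, 0.8, 8.4]
gripper_width: 25.2
gripper_force: 52.7
```

>>> drive_tool(dp=[[-0.0002,0,0.001],[0,0,0]], delta_rot=[[0,0,0],[0,0,0]])

```text
time_s: 51.98
ee_pos: [559.0, -219.3, 56.6]
eef_rot: [1.0, 0.031, -0.002, -0.001]
wrist_force: [-3.2, 1.3, 8.7]
gripper_width: 24.8
gripper_force: 53.1
```

>>> drive_tool(dp=[[0,0,0.001],[0,0,0],[0,0,0]], delta_rot=[[0,0,0],[0,0,0],[0,0,0]])

```text
time_s: 52.35
ee_pos: [558.8, -219.3, 55.7]
eef_rot: [1.0, 0.031, -0.002, -0.001]
wrist_force: [-5.6, 1.4, 9.0]
gripper_width: 25.0
gripper_force: 53.5
```

>>> drive_tool(dp=[[0,0,0],[0,0,0],[0,0,0],[0,0,-0.03],[0,0,-0.055]], delta_rot=[[0,0,0],[0,0,0],[0,0,0],[0,0,0],[0,0,0]], hand=0)

```text
time_s: 52.98
ee_pos: [558.7, -218.1, 138.1]
eef_rot: [1.0, 0.031, -0.003, -0.002]
wrist_force: [0.7, -0.2, 0.2]
gripper_width: 85.1
gripper_force: 0.0
```

>>> drive_tool(dp=[[0,0.05,-0.03],[0,0.06,0],[0,0.06,0],[0,0,0],[0,0,0]], delta_rot=[[0,0,0],[0,0,0],[0,0,0],[0,0,0],[0,0,0]])

```text
time_s: 53.6
ee_pos: [570.8, -388.4, 169.1]
eef_rot: [1.0, 0.031, -0.001, -0.001]
wrist_force: [0.1, 0.5, 0.8]
gripper_width: 85.8
gripper_force: 0.0
```

```bash
python3 - <<'E'
from h import *
print(ctrl.get_state()["ee_pos"])
t0=load("top0")
for n,c in(("start",t0),("now",cap("top"))):
    P=xyz(c)
    for a,b,ce,m in blobs(mask(c,"red"),15):
        q=np.median(P[m],0)
        if abs(q[1]+213)<60: print(n,a,np.round(ce,1),np.round(q,1),Rm.T@(q[:2]-o),np.percentile(P[m][:,2],[10,50,90]))
    Q=P.reshape(-1,3);l=(Q[:,:2]-o)@Rm
    k=(Q[:,2]>50)&(Q[:,2]<54)&(l[:,0]<60)&(l[:,0]>-30)&(abs(l[:,1])<100);print("bar top",np.percentile(l[k,0],[2,98]))
    k=(l[:,0]>110)&(l[:,0]<142)&(abs(l[:,1])<4)&(Q[:,2]>25);A=np.c_[l[k,0],Q[k,2]];print("pawl arm slope",np.polyfit(A[:,0],A[:,1],1))
cv2.imwrite("pics/t9.png",cv2.resize(c["frame"][140:300,140:400,::-1],None,fx=3,fy=3,interpolation=cv2.INTER_CUBIC))
c=cap("scene"); P=xyz(c)
for a,b,ce,m in blobs(mask(c,"amber"),90): print("scene",a,np.round(np.median(P[m],0)))
E
```

```text
[ 570.79444222 -388.39129566  169.09093933]
start 51 [340.5 192.8] [ 558.3 -220.1   67.1] [98.9028607  -0.59650526] [64.88481488 67.0672303  69.39109504]
bar top [-2.38898718 35.013827  ]
pawl arm slope [-4.71364920e-02  5.16049154e+01]
now 28 [340.4 192.2] [ 560.8 -217.7   68.4] [101.46257107   1.59064389] [66.54015271 68.43280695 70.2654047 ]
bar top [-3.20552765 34.14300983]
pawl arm slope [-0.11148846 59.33904273]
scene 430 [ 406. -215.   38.]
scene 103 [647.  13.  49.]
scene 200 [519. 199.  99.]
scene 191 [453. 203. 101.]
```

View pics/t9.png

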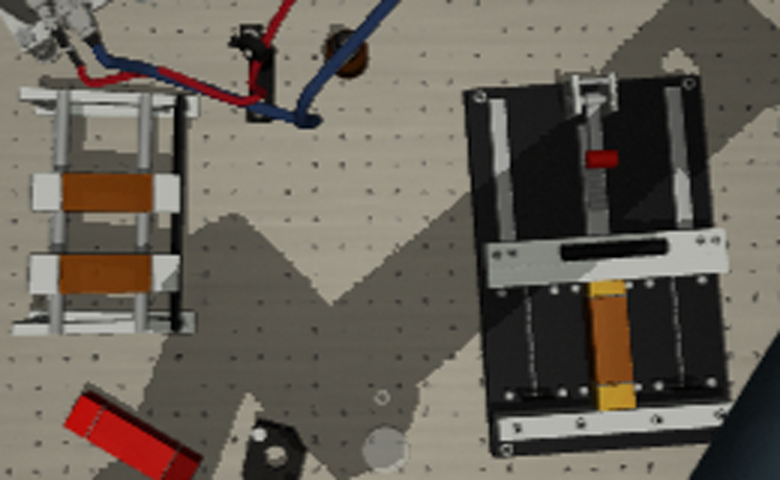

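```bash
python3 - <<'E'
from h import *
t0=load("top0")
for n,c in(("start",t0),("now",cap("top")),("now2",cap("top"))):
    P=xyz(c);Q=P.reshape(-1,3);l=(Q[:,:2]-o)@Rm
    k=(l[:,0]>88)&(l[:,0]<114)&(abs(l[:,1])<14)&(Q[:,2]>55)
    print(n,k.sum(),"mean",l[k].mean(0),Q[k,2].mean(),"x pct",np.percentile(l[k,0],[3,97]),"z90",np.percentile(Q[k,2],90))
    k=(l[:,0]>114)&(l[:,0]<140)&(abs(l[:,1])<5)
    print("  arm",k.sum(),[(round(float(l[k&(abs(l[:,0]-x)<4),0].mean())),round(float(np.median(Q[k&(abs(l[:,0]-x)<4),2])),1)) for x in(118,125,132,138)])
for n,c in(("s0",load("scene0")),("snow",cap("scene"))):
    hsv=cv2.cvtColor(c["frame"],cv2.COLOR_RGB2HSV);H,S,V=cv2.split(hsv);P=xyz(c)
    m=((H<8)|(H>170))&(S>110)&(abs(P[...,0]-560)<25)&(abs(P[...,1]+220)<30)
    print(n,m.sum(),np.argwhere(m).mean(0),np.percentile(P[m][:,2],[10,50,90]) if m.any() else None)
E
```

```text
start 63 mean [100.39486096   0.66950568] 66.03113296918447 x pct [ 93.52059225 107.18064502] z90 69.08776309344356
  arm 48 [(119, 48.1), (124, 47.1), (132, 46.5), (137, 46.9)]
now 63 mean [100.47226618   0.78658335] 66.22016658221405 x pct [ 93.48599681 107.1474246 ] z90 69.20327502838693
  arm 50 [(119, 45.8), (125, 47.9), (132, 47.2), (137, 46.3)]
now2 62 mean [100.27961648   0.77029971] 66.28608200195859 x pct [ 93.62099017 107.23775778] z90 69.60820008227162
  arm 49 [(118, 47.1), (124, 46.8), (132, 46.2), (137, 46.2)]
s0 30 [178.5 291.9] [58.99065282 64.86679268 68.0806182 ]
snow 31 [178.29032258 291.77419355] [58.90347162 64.4879587  67.98283613]
```

```bash
python3 -c "
from workcell import ctrl
print(ctrl.finish_job())"
```

```text
the job is handed in; nothing more can be done
None
```

Job handed in at about 54 s. Both cured bars present (nests at y = ±66; the middle nest was empty) lie on the sloped rest against the stop, and the waiting brass-capped bar is in the middle nest with the clamp bar closed up on it. The pawl is back down in the rack, its knob measuring the same as at the start, and the dropper bottle is still standing. No verdict came back from the hand-in.

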